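# Build a crosswise spacer crib and cap it with a plate slid out of its holder

### The arm

A 6-joint arm with a two-finger parallel gripper is mounted at the origin on the work surface; the furniture and walls round the work are solid. World frame = base frame: x ahead of the robot, y to its left, z up, the work surface at z = 0. Lengths are in mm, angles in rad, forces in N, time in s.
With the tool pointing down it reaches from about 325 to 750 mm from the base axis. Payload 7.6 kg.
Tool frame: the origin (TCP) lies between the finger pads; the fingertips stand 14 mm ahead of it and the grasp point (between the pads) lies 5 mm behind it; z points along the fingers, y is the direction in which the jaws open and shut (so a half turn about z gives the same grasp; the last joint's range is limited). The gripper opens to 85 mm and grips with 20 to 120 N. Pads are 22 mm wide; open, the fingers measure 114 mm over their backs; the gripper's body (76 mm by 85 mm) begins 54 mm behind the grasp point. The pads swing forward as they close: fully open they stand 13 mm farther back than shut.
Start: joints at [-0.07, 0.052, 1.401, -0, 1.689, -0.07], TCP at [525.018, 0.022, 245.323] pointing down, gripper open.
Joint ranges: [-2.9, 2.9], [-0.91, 2.17], [0.12, 2.37], [-1.06, 4.2], [0.26, 2.73], [-2.93, 2.93]. Speed limits (rad/s): [2.57, 2.57, 3.01, 3.14, 3.14, 3.14].

### API

Orientations are given as a unit quaternion [w, x, y, z].
In Python, from workcell import sensors, vision, workorder gives the robot as it stands. The module is installed in compiled form; this text tells all that it offers.
- The arm moves only by the tool play_rows, never from a script. Its argument "steps" is a list of rows, each a list of 6 numbers: the shift along the tool's x, y, z in m, then the turn, a rotation vector about the tool's x, y, z in rad. In form: [[x, y, z, wx, wy, wz], ...]. A call has 1 to 20 rows; each row shifts and turns the commanded pose from where the row before left it, along the tool's axes as they then stand; what a row does not reach is not made up. A row lasts 1/8 s, in which the tool goes at most 62.5 mm and 10.7 degrees, less where a joint would pass 70% of its speed; a pose out of reach is approached as far as the arm can. A call is refused whole if a number of a shift passes 0.0625 or a number of a turn 0.188, either way. A call with a gripper value outside its range is refused whole. "fingers" is the opening, from -1 (shut) to 1 (fully open), so that 0 is half open, set as the call begins (left out, the last holds). The fingers move at their own pace and stop on an object; "grip_force" is the grip in N (left out, the last holds). Time passes only in rows, so rows that do not move let the fingers close. It gives the time, the measured TCP pose, the force and the opening at its end, in the units of the state.
- sensors.read_state(): the state, without advancing time (a new reading comes with each control period).
- vision.snapshot(name): name is "scene" or "side" or "wrist"; returns a dict with "image" (400x640x3 uint8, blue, green, red), "range_z" (400x640 float32, mm along the optical axis (not along the pixel's ray), 0 where there is no reading), "intrinsics" (3x3 intrinsics, pixels), "rvec" (rotation vector, rad) and "tvec" (3), from world to camera coordinates, as OpenCV has them. Camera axes: x right, y down, z forward; pixel columns grow to the right and rows downward; lengths in mm; the calibration is good to about 2 mm. A picture is of the moment at which its call begins.
- workorder.close_job(): hands the job in, once; it reports no verdict.
The state is a dict: "t": time; "joint_positions": joint angles; "joint_vel": joint speeds; "joint_efforts": joint torques, N m; "eef_pos": TCP position; "tcp_rot": TCP orientation; "contact_force": force on the tool from outside, world axes, zero at the start; "torque": the same for the moment, N m; "opening": finger opening in mm.
Only numpy, scipy, OpenCV 4.12 (cv2) and the standard library are available. Lean on these libraries where they do the work, as an engineer would, in place of code of your own. Each camera call takes 0.05 s, during which the arm holds its last target.

### The job

Finish the instrument stand on the green board: lay the two loose wooden bars flat and square across the two that already lie there, spaced as those are, so that the four make a centred square, and then lay the aluminium plate flat and centred on top, running across the upper bars. The plate lies too snugly in its blue holder to be grasped there, so press on it and slide it out over the open end until it can be taken by its sides. Leave the lower bars where they lie and do not disturb the mug, the label roll or the gauge.

Things in the scene. Friction and masses are not known exactly. Their poses are not given: they have to be found in the camera images.
- base_board: Green plastic board lying fixed on the worktop, 155 x 155 x 8 mm, a steel dot in each corner. Origin at the centre of its underside; x and y along its sides, z up. The lower bars run along its x.
- board_center (a point): Centre of the green board's top face, 8 mm above the worktop; axes as the board's. The stand is centred here.
- lower_bar_1: Light wooden bar with brass pins near its ends, 130 mm long (its x) x 20 wide (its y) x 16 high (z); origin at the centre of its underside. Loose, about 60 g. Lies on the board along the board's x, its centre line 45 mm from the board's centre on the board's +y side.
- lower_bar_2: The same kind of bar, lying on the board along the board's x, 45 mm from the board's centre on the -y side.
- loose_bar_1: The same kind of bar (130 x 20 x 16 mm, long axis x, origin at the centre of its underside, about 60 g), lying flat on the worktop, to be laid on the lower bars along the board's y, centre line 45 mm from the board's centre, either side.
- loose_bar_2: As loose_bar_1; goes 45 mm from the board's centre on the other side.
- cap_plate: Flat aluminium plate, 140 mm long (its x) x 56 wide (its y) x 4 thick, about 85 g; origin at the centre of its underside. Lies loose in the holder's channel, length along the channel, top face 49 mm above the worktop; slides easily when pressed with a fingertip at 5 to 15 N. To finish on the upper bars, length along the board's x, underside 40 mm above the worktop.
- holder: Blue plastic block fixed to the worktop, 150 x 75 mm, with a channel in its top: floor 45 mm above the worktop, 59 mm wide, side rails and back wall 8 mm thick, 5 mm high (1 mm above the plate). Origin on the worktop under the channel, 71 mm behind the open end; z up. Only the holder's -x end is open, so the plate leaves along its -x; the back wall is at +x.
- holder_lip (a point): Middle of the open end's edge, 45 mm above the worktop; axes as the holder's. From here a tongue 24 mm wide, 14 thick, level with the channel floor, juts 40 mm along the holder's -x. A plate slid out until its centre is 20 mm past this edge still rests securely, and its sides overhang the tongue with free space below, so it can be gripped there across its 56 mm width.
- tea_mug: White mug with a blue band, 76 mm across, 86 high, a bystander near the back; origin at the centre of its underside.
- label_roll: White roll, 68 mm across, 30 high, a bystander at the back left; origin at the centre of its underside.
- gauge_small: Small round dial gauge with a brass stem, 105 x 69 x 33 mm, lying at the left near the robot, a bystander; origin at the centre of its underside.
There are look-alikes about, which are no part of the job. What is shaped like the lower_bar_2 but orange is not meant.

How it is judged:
By the outcome, as a careful person would: the job done as asked, in the order asked, and still so for the second after the job is handed in, with the robot touching nothing.
It also fails if it takes over 70 s, if anything falls off the work surface, if the arm or the gripper's body presses on something with over 40 N, if the wrist force passes 120 N, or if a joint passes its speed limit or range.

## Working session

There is one attempt and no reset: what is moved stays moved. The work goes in short steps, Python scripts to look and compute and a tool call to move; the robot and the scene stay as the last step left them, time stands still between calls to the robot, and variables do not carry over. Pictures are saved under pics/ and viewed, and the job is handed in when it is done.

Besides the shell and the picture viewer there is one more tool, called after ">>>" as a command line: name --pt "numbers of a row" for each row, then --argument value for the rest. play_rows: Moves the arm, as the interface text tells. Its arguments: {"type":"object","properties":{"steps":{"type":"array"},"fingers":{"type":"number"},"grip_force":{"type":"number"}},"required":["steps"]}

```bash
mkdir -p pics
cat > h.py <<'E'
import numpy as np, cv2
from workcell import sensors, vision, workorder
def snap(n,save=None):
    s=vision.snapshot(n)
    if save: cv2.imwrite('pics/'+save+'.png',s['image']); np.savez('pics/'+save+'.npz',**s)
    return s
def load(n): return dict(np.load('pics/'+n+'.npz'))
def pt(s,u,v,z=None):
    """pixel->world; by plane z if given else by depth"""
    K=s['intrinsics'];R=cv2.Rodrigues(np.array(s['rvec'],float))[0];t=np.array(s['tvec'],float).reshape(3)
    d=np.linalg.inv(K)@np.array([u,v,1.0]); c=-R.T@t
    if z is None:
        r=float(s['range_z'][int(round(v)),int(round(u))]); return c+R.T@(d*r)
    w=R.T@d; return c+w*(z-c[2])/w[2]
def cloud(s):
    K=s['intrinsics'];R=cv2.Rodrigues(np.array(s['rvec'],float))[0];t=np.array(s['tvec'],float).reshape(3)
    v,u=np.mgrid[0:400,0:640]; z=s['range_z']
    P=np.stack([(u-K[0,2])/K[0,0]*z,(v-K[1,2])/K[1,1]*z,z],-1)
    W=(P-t)@R
    W[z<=0]=np.nan
    return W
E
python3 - <<'E'
from h import *
for n in ['scene','side','wrist']:
    s=snap(n,n+'0'); R=cv2.Rodrigues(np.array(s['rvec'],float))[0]; print(n,s['intrinsics'].tolist(),(-R.T@np.array(s['tvec']).reshape(3)).round(1),R[2].round(3))
print(sensors.read_state())
E
```

```text
scene [[385.5970745623018, 0.0, 323.61731564344393], [0.0, 385.5970745623018, 197.6935601367594], [0.0, 0.0, 1.0]] [-292.5 -689.   616.9] [ 0.747  0.436 -0.502]
side [[486.2842172436461, 0.0, 325.0892474728702], [0.0, 486.2842172436461, 204.5856513226884], [0.0, 0.0, 1.0]] [  313.1 -1202.7  1357.6] [ 0.153  0.617 -0.772]
wrist [[284.3091936277716, 0.0, 316.45069451743285], [0.0, 284.3091936277716, 201.40331471164706], [0.0, 0.0, 1.0]] [525.5  82.  372.2] [-0.002 -0.312 -0.95 ]
{'t': 0.15, 'joint_positions': array([-7.02808698e-02,  5.26783100e-02,  1.40144558e+00,  2.46943995e-05,
        1.68863600e+00, -7.03101107e-02]), 'joint_vel': array([-5.27698691e-04, -1.58211833e-03, -6.54073691e-03, -7.39928767e-06,
       -7.36292009e-04,  8.20675322e-04]), 'joint_efforts': array([ 9.01752592e-04, -3.81951857e+01, -3.60423374e+01, -3.57651027e-05,
        4.66565543e-03,  6.07237575e-05]), 'eef_pos': array([5.24794112e+02, 5.40330297e-02, 2.44696298e+02]), 'tcp_rot': array([-4.48685253e-04,  7.07095301e-01,  7.07118020e-01, -3.73415304e-04]), 'contact_force': array([-0.03065264,  0.36380727, -0.33476418]), 'torque': array([0.02314714, 0.0218515 , 0.0213618 ]), 'opening': 85.49674930781507}
```

View pics/scene0.png

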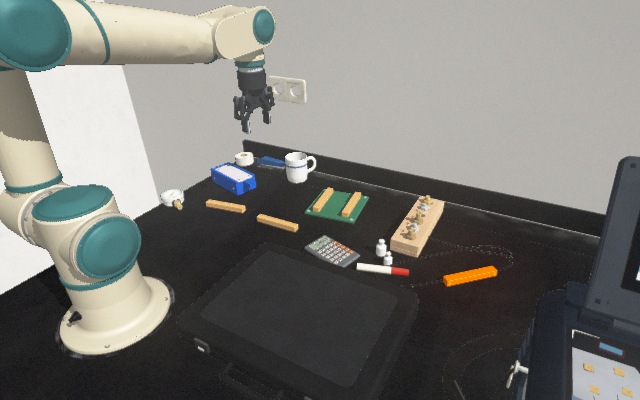

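View pics/side0.png

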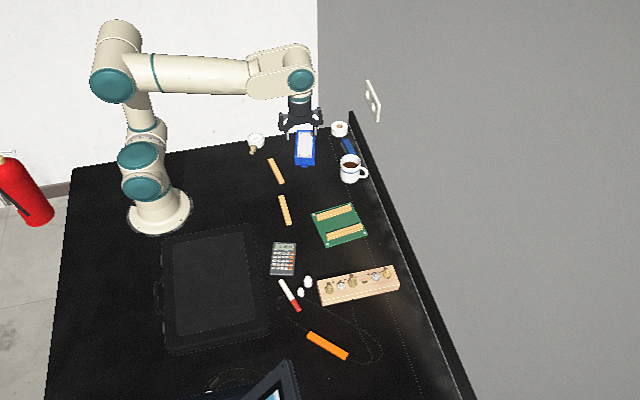

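View pics/wrist0.png

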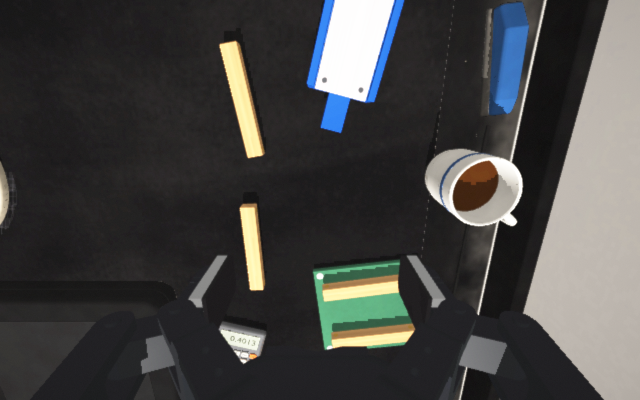

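```bash
cat > m.py <<'E'
from h import *
def rect(P):
    r=cv2.minAreaRect(P[:,:2].astype(np.float32)); return np.round(r[0],1),np.round(r[1],1),round(r[2],1)
def comps(s,mask,W,minn=150):
    n,l,st,c=cv2.connectedComponentsWithStats(mask.astype(np.uint8),connectivity=4)
    for i in range(1,n):
        if st[i,4]>minn:
            P=W[l==i]; yield i,st[i,4],c[i].round(0),P
E
python3 - <<'E'
from m import *
for n in ['wrist0','scene0','side0']:
    s=load(n); W=cloud(s); z=W[...,2]; hsv=cv2.cvtColor(s['image'],cv2.COLOR_BGR2HSV)
    wood=(hsv[...,0]>8)&(hsv[...,0]<28)&(hsv[...,1]>60)&(hsv[...,2]>80)
    for nm,m in [('wood flat',wood&(abs(z-16)<5)),('wood brd',wood&(abs(z-24)<3.5)),('green',(hsv[...,0]>65)&(hsv[...,0]<95)&(hsv[...,1]>80)&(z>4)&(z<12)),('z49',(abs(z-49)<3)),('blue45',(abs(z-45)<5)&(hsv[...,0]>100)&(hsv[...,0]<125)&(hsv[...,1]>150))]:
        m=m&(W[...,0]>200)&(W[...,0]<1000)
        for i,a,c,P in comps(s,m,W,40 if n!='wrist0' else 150): print(n,nm,a,c,np.nanmedian(P[:,2]).round(1),rect(P))
E
python3 - <<'E'
import cv2
a=cv2.imread('pics/wrist0.png')
cv2.imwrite('pics/w0a.png',cv2.resize(a[0:200,200:440],None,fx=3,fy=3,interpolation=cv2.INTER_CUBIC))
cv2.imwrite('pics/w0b.png',cv2.resize(a[190:370,200:440],None,fx=3,fy=3,interpolation=cv2.INTER_CUBIC))
E
```

```text
wrist0 wood flat 1994 [241.  98.] 15.1 (array([436.5,  88.2]), array([ 20.3, 130. ]), 9.9)
wrist0 wood flat 1170 [252. 246.] 15.1 (array([ 434.3, -107.2]), array([ 20.4, 129.2]), 1.8)
wrist0 wood flat 309 [360. 282.] 16.3 (array([ 588.2, -158.5]), array([108.8,   3.1]), 8.0)
wrist0 wood flat 400 [372. 331.] 16.2 (array([ 611.9, -247. ]), array([126.8,   3.8]), 7.5)
wrist0 wood brd 903 [361. 290.] 23.0 (array([ 587.7, -168.4]), array([108.3,  21.2]), 8.4)
wrist0 wood brd 838 [373. 339.] 23.0 (array([ 611.9, -256.7]), array([127. ,  22.1]), 7.7)
wrist0 green 3895 [358. 301.] 7.0 (array([ 598.1, -209.2]), array([142.1, 148.7]), 7.6)
wrist0 z49 689 [319.  42.] 49.1 (array([527.4, 143.7]), array([78.9,  8. ]), 76.0)
wrist0 z49 5325 [353.  46.] 48.1 (array([561.8, 141.9]), array([95.7, 56.5]), 76.0)
wrist0 z49 845 [385.  49.] 49.0 (array([594.5, 136. ]), array([96.4,  8.2]), 75.9)
wrist0 z49 1271 [544. 147.] 49.0 (array([7.806e+02, 1.000e-01]), array([  3.8, 363.4]), 0.0)
wrist0 z49 1797 [476. 187.] 49.6 (array([711.6,  -5.9]), array([53.6, 58.8]), 10.9)
wrist0 z49 1392 [113. 309.] 50.0 (a
[... 2905 characters left out ...]
), array([39.9, 33.9]), 84.0)
side0 z49 90 [227. 231.] 49.6 (array([ 224.3, -196. ]), array([46.5, 52.2]), 9.3)
side0 z49 173 [252. 263.] 49.4 (array([ 290.7, -332.3]), array([ 40.7, 107.8]), 0.8)
side0 z49 56 [234. 276.] 50.3 (array([ 227.5, -370.6]), array([21.9, 55. ]), 15.5)
side0 z49 287 [257. 296.] 49.5 (array([ 279.7, -444.4]), array([139.1,  63.6]), 89.7)
side0 z49 45 [244. 305.] 50.1 (array([ 250. , -480.4]), array([27.1, 37.8]), 81.5)
side0 z49 50 [233. 311.] 50.0 (array([ 212.9, -488.4]), array([39.8, 23.3]), 73.6)
side0 z49 393 [250. 324.] 49.8 (array([ 254.7, -530.5]), array([108.4,  73.8]), 0.2)
side0 blue45 47 [304. 161.] 44.0 (array([544.7,  72.6]), array([45. , 29.9]), 87.4)
```

View pics/w0a.png

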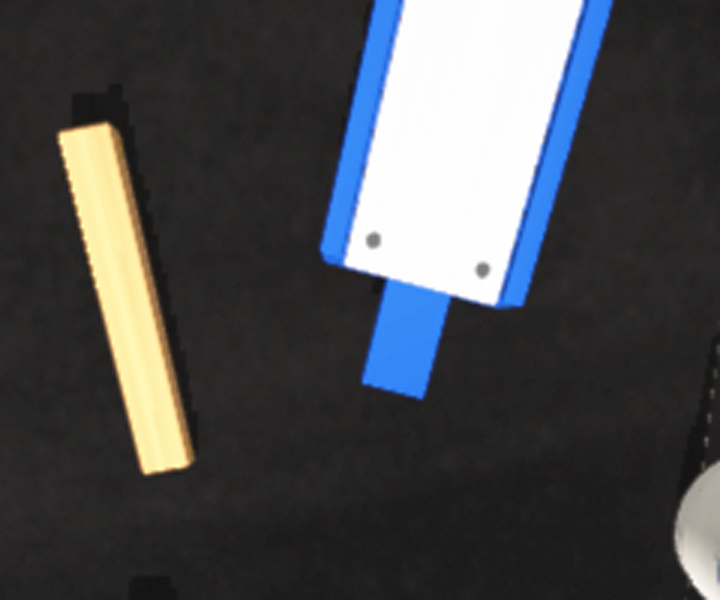

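View pics/w0b.png

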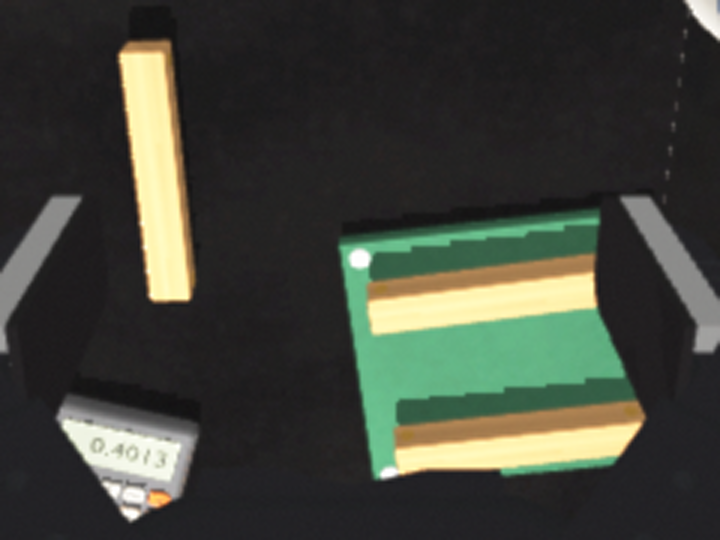

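Candidates for the loose bars:
- Plain wooden bars in the wrist image at (241,98), about (436,88), and at (252,247), about (434,-107). These are the ones I want.
- The lower bars on the board at (361,290) and (373,339). These stay put.
- The orange bar in the scene image at (470,275), a look-alike.
- The block holding weights in the scene image at (418,225).

The close crop confirms both chosen bars are plain wood, 130x20 mm with top faces near z = 16. I'll go over the board first to get its exact pose.

>>> play_rows --pt "-0.048 0.019 0 0 0 0" --pt "-0.048 0.019 0 0 0 0" --pt "-0.048 0.019 0 0 0 0" --pt "-0.048 0.019 0 0 0 0" --pt "0 0 0 0 0 -0.14" --pt "0 0 0 0 0 0" --pt "0 0 0 0 0 0" --fingers 1

```text
t: 1.02
eef_pos: [601.0, -191.4, 245.4]
tcp_rot: [-0.0, 0.657, 0.754, 0.0]
contact_force: [-0.4, -1.2, -0.3]
opening: 85.0
```

```bash
cat >> h.py <<'E'
from scipy.spatial.transform import Rotation as Ro
def pose():
    s=sensors.read_state(); q=s['tcp_rot']; R=Ro.from_quat([q[1],q[2],q[3],q[0]]).as_matrix()
    return np.array(s['eef_pos']),R,s
def go(p,yaw):
    """shift in current tool axes (mm), turn about tool z for tool-y at world yaw deg (mod 180), and tilt correction"""
    P,R,s=pose(); d=R.T@(np.array(p)-P)
    cur=np.degrees(np.arctan2(R[1,1],R[0,1])); dy=(yaw-cur+90)%180-90
    c,sn=np.cos(np.radians(yaw)),np.sin(np.radians(yaw))
    print('at',P.round(1),'yaw',cur.round(2),'tilt z',R[:,2].round(4),'F',s['contact_force'].round(1),'op',round(s['opening'],1),'t',round(s['t'],2),'j6',s['joint_positions'][5].round(2))
    y=np.array([c,sn,0]); z=np.array([0,0,-1.]); x=np.cross(y,z)
    T=np.stack([x,y,z],1); 
    if (T.T@R)[1,1]<0: T[:,:2]*=-1
    rv=Ro.from_matrix(R.T@T).as_rotvec()
    print('shift(tool,mm)',d.round(2),'turn(tool rv)',rv.round(4),'; shift in target axes',(T.T@(np.array(p)-P)).round(2))
E
cat > brd.py <<'E'
from m import *
import sys
n=sys.argv[1]
s=snap('wrist',n); W=cloud(s); z=W[...,2]; hsv=cv2.cvtColor(s['image'],cv2.COLOR_BGR2HSV)
wood=(hsv[...,0]>8)&(hsv[...,0]<28)&(hsv[...,1]>60)&(hsv[...,2]>80)
for nm,m in [('wood16',wood&(abs(z-16)<4)),('wood24',wood&(abs(z-24)<3.5)),('wood40',wood&(abs(z-40)<4)),('green',(hsv[...,0]>65)&(hsv[...,0]<95)&(hsv[...,1]>80)&(z>3)&(z<12)),('z49',(abs(z-49)<3)),('blue45',(abs(z-45)<5)&(hsv[...,0]>100)&(hsv[...,0]<125)&(hsv[...,1]>150))]:
    for i,a,c,P in comps(s,m,W,150): print(nm,a,c,np.nanmedian(P[:,2]).round(1),rect(P))
E
python3 brd.py brd1; python3 -c "
from h import *
go([603,-213,245],8)"
```

```text
wood16 1405 [185.  76.] 15.0 (array([ 434.5, -108. ]), array([ 21. , 129.9]), 2.0)
wood16 214 [317. 216.] 16.2 (array([ 611.7, -246.9]), array([128.2,   1.6]), 7.9)
wood16 563 [298. 326.] 16.1 (array([ 608.1, -431.2]), array([  3.7, 232.7]), 89.8)
wood24 303 [306. 151.] 22.9 (array([ 597.6, -161.3]), array([129.7,   9.8]), 7.9)
wood24 206 [342. 161.] 23.1 (array([ 619.6, -169.7]), array([86.9,  9. ]), 9.1)
wood24 200 [319. 219.] 22.5 (array([ 612.5, -248.8]), array([128.8,   6. ]), 7.0)
wood24 540 [298. 330.] 24.0 (array([ 608. , -431.6]), array([233.3,   3.7]), 0.1)
green 8715 [317. 183.] 7.1 (array([ 605.4, -212.5]), array([155.3, 154.7]), 7.2)
z49 1982 [452.  17.] 49.6 (array([710.1, -10.9]), array([58.6, 36.4]), 8.4)
z49 866 [486. 132.] 49.0 (array([ 780.4, -140.2]), array([316. ,   2.9]), 90.0)
z49 16521 [ 37. 252.] 50.8 (array([ 266.8, -369.1]), array([409.6, 115. ]), 79.2)
at [ 601.  -191.3  245.6] yaw 7.95 tilt z [ 4.e-04 -1.e-04 -1.e+00] F [-0.8  0.4  0.5] op 85.3 t 1.07 j6 -0.51
shift(tool,mm) [-21.72  -1.02   0.58] turn(tool rv) [ 0.0003  0.0001 -0.0008] ; shift in target axes [-21.72  -1.03   0.58]
```

View pics/brd1.png

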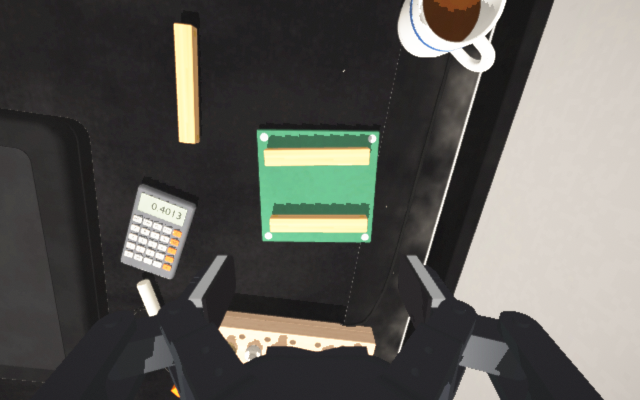

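The image shows the whole board, with its dots at about (264,137), (373,138), (365,237) and (268,236). I'll refine its pose from an enlarged crop.

Run:
```python
from m import *
s=load('brd1'); im=s['image']
cv2.imwrite('pics/brd1c.png',cv2.resize(im[120:255,245:395],None,fx=5,fy=5,interpolation=cv2.INTER_CUBIC)[:600])
W=cloud(s); z=W[...,2]; hsv=cv2.cvtColor(im,cv2.COLOR_BGR2HSV)
roi=np.zeros(z.shape,bool); roi[125:248,250:390]=1
g=roi&(z>4)&(z<11)
# project pixels on plane z=8 for region above 5mm in roi (board + bars) 
m=roi&(z>20)&(z<27)
for i,a,c,P in comps(s,m,W,60): print('bar top',a,c,np.nanmedian(P[:,2]).round(2),rect(P))
# board outline by colour green or anything z>3.5
m=roi&(z>4)
n,l,st,c=cv2.connectedComponentsWithStats(m.astype(np.uint8)); k=1+np.argmax(st[1:,4])
print('brd all depth',rect(W[(l==k)&(z<12)]))
# dots : bright low-sat in board
d=roi&(hsv[...,1]<70)&(hsv[...,2]>120)&(z<12)
n,l,st,c=cv2.connectedComponentsWithStats(d.astype(np.uint8))
Q=[]
for i in range(1,n):
    if st[i,4]>8:
        p=pt(s,*c[i],z=8); print('dot',st[i,4],c[i].round(1),p.round(1),np.nanmedian(W[l==i],0).round(1))
```

```text
bar top 1717 [316. 157.] 23.03 (array([ 598.4, -167.1]), array([129.7,  20.4]), 8.6)
bar top 1360 [318. 224.] 23.07 (array([ 613.3, -256.3]), array([129.9,  19.9]), 7.7)
brd all depth (array([ 605.4, -212.5]), array([155.2, 154.7]), 7.2)
dot 64 [263.7 136.9] [ 529.6 -153.7    8. ] [ 529.5 -153.8    7.5]
dot 63 [371.6 138.2] [ 664.2 -136.6    8. ] [ 664.1 -136.7    7.7]
dot 10 [332.5 165. ] [ 620.8 -177.1    8. ] [ 620.8 -177.3    7.2]
dot 20 [357.5 165. ] [ 652.9 -172.6    8. ] [ 652.9 -172.7    7.3]
dot 15 [273. 166.] [ 544.4 -189.     8. ] [ 544.4 -189.1    7.1]
dot 10 [269.  224.5] [ 546.4 -271.7    8. ] [ 546.2 -271.9    7.5]
dot 118 [289.  233.4] [ 575.3 -281.3    8. ] [ 561.8 -281.5    7.2]
dot 11 [345. 232.] [ 652.8 -268.4    8. ] [ 652.9 -268.9    7.3]
dot 59 [364.1 235.8] [ 680.4 -270.5    8. ] [ 680.6 -270.9    7.3]
```

View pics/brd1c.png

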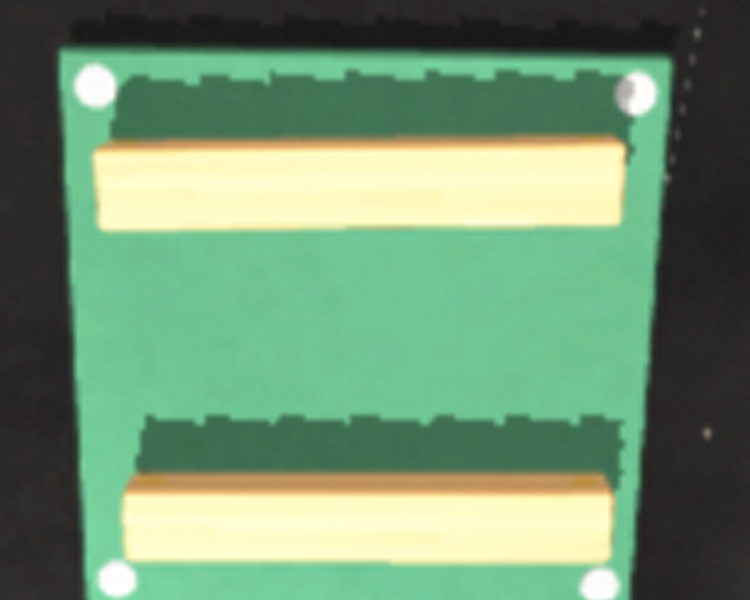

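Run:
```python
from h import *
s=load('brd1')
D=[pt(s,u,v,8)[:2] for u,v in [(263.7,136.9),(371.6,138.2),(364.3,236.3),(268.1,235.4)]]
D=np.array(D);print(D.round(1),D.mean(0).round(1)); 
for a,b in [(0,1),(3,2)]: d=D[b]-D[a]; print(np.degrees(np.arctan2(d[1],d[0])).round(2),np.hypot(*d).round(1))
for a,b in [(0,3),(1,2)]: d=D[b]-D[a]; print(np.degrees(np.arctan2(d[1],d[0])).round(2)+90,np.hypot(*d).round(1))
go([434.4,-107.7,17],2.0)
```

```text
[[ 529.5 -153.7]
 [ 664.3 -136.6]
 [ 680.9 -271.1]
 [ 546.5 -288.4]] [ 605.3 -212.5]
7.24 135.8
7.33 135.4
7.209999999999994 135.8
7.040000000000006 135.6
at [ 601.  -191.3  245.6] yaw 7.95 tilt z [ 4.e-04 -1.e-04 -1.e+00] F [-0.8  0.4  0.5] op 85.3 t 1.07 j6 -0.51
shift(tool,mm) [ 105.92 -153.5   228.51] turn(tool rv) [3.000e-04 1.000e-04 1.039e-01] ; shift in target axes [  89.41 -163.58  228.58]
```

>>> play_rows --pt "0.0265 -0.0384 0.03 0 0 0" --pt "0.0265 -0.0384 0.03 0 0 0" --pt "0.0265 -0.0384 0.03 0 0 0" --pt "0.0265 -0.0384 0.03 0 0 0" --pt "0 0 0.03 0 0 0.104" --pt "0 0 0.03 0 0 0" --pt "0 0 0.025 0 0 0" --pt "0 0 0 0 0 0" --pt "0 0 0 0 0 0" --fingers 0.1

```text
t: 2.2
eef_pos: [434.8, -108.5, 41.6]
tcp_rot: [0.001, 0.694, 0.72, 0.0]
contact_force: [0.5, 0.2, 1.4]
opening: 47.0
```

Run:
```python
from m import *
go([434.4,-107.7,17],2.0)
s=snap('wrist','b1')
W=cloud(s); z=W[...,2]
m=(z>11)&(z<20)
for i,a,c,P in comps(s,m,W,300): print('bar top',a,c,np.nanmedian(P[:,2]).round(2),rect(P))
```

```text
at [ 434.8 -108.5   41.6] yaw 2.06 tilt z [ 1.9e-03 -6.0e-04 -1.0e+00] F [0.5 0.2 1.4] op 47.0 t 2.2 j6 -0.36
shift(tool,mm) [ 0.79 -0.44 24.61] turn(tool rv) [0.0018 0.0007 0.001 ] ; shift in target axes [ 0.77 -0.4  24.61]
bar top 6452 [314. 233.] 15.02 (array([ 434.2, -108. ]), array([ 20.1, 130.2]), 2.0)
bar top 1391 [ 68. 320.] 15.38 (array([ 268.2, -165.1]), array([12.5, 84.9]), 80.2)
bar top 1496 [569. 323.] 15.59 (array([ 606.4, -155.6]), array([96.4,  3.4]), 8.6)
```

View pics/b1.png

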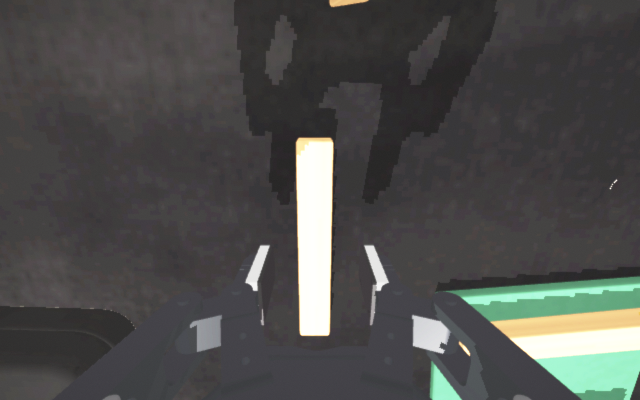

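The bar at (314,235) lies between the open fingers, centred at (434.2,-108.0). I'll go down and grip it.

>>> play_rows --pt "0.0005 -0.0005 0.012 0 0 0" --pt "0 0 0.012 0 0 0" --pt "0 0 0 0 0 0"

```text
t: 2.62
eef_pos: [432.7, -107.7, 14.9]
tcp_rot: [-0.001, 0.694, 0.72, -0.001]
contact_force: [-0.1, 0.1, 0.4]
opening: 47.0
```

>>> play_rows --pt "0 0 0 0 0 0" --pt "0 0 0 0 0 0" --pt "0 0 0 0 0 0" --pt "0 0 0 0 0 0" --fingers -1 --grip_force 40

```text
t: 3.12
eef_pos: [433.9, -108.1, 16.7]
tcp_rot: [0.0, 0.694, 0.72, 0.0]
contact_force: [-0.5, -0.1, 3.2]
opening: 19.2
```

>>> play_rows --pt "0 0 -0.03 0 0 0" --pt "0 0 -0.045 0 0 0" --pt "0 0 0 0 0 0" --pt "0 0 0 0 0 0"

```text
t: 3.62
eef_pos: [433.2, -107.8, 90.6]
tcp_rot: [-0.0, 0.694, 0.72, -0.0]
contact_force: [-0.0, 0.2, -0.9]
opening: 19.1
```

Run:
```python
from m import *
go([649.95,-206.7,92],7.2)
s=snap('wrist','b2')
W=cloud(s); z=W[...,2]
P0,R,_=pose()
m=(z>60)&(z<110)
for i,a,c,P in comps(s,m,W,300): print('hand',a,c,np.nanmedian(P[:,2]).round(2),rect(P), 'rel',(R.T@(np.r_[rect(P)[0],0]-P0)).round(1))
```

```text
at [ 433.2 -107.8   90.6] yaw 2.06 tilt z [-8.e-04  4.e-04 -1.e+00] F [-0.   0.2 -0.9] op 19.1 t 3.62 j6 -0.36
shift(tool,mm) [-106.63  213.05   -1.66] turn(tool rv) [-0.0008 -0.0004 -0.0897] ; shift in target axes [-125.28  202.65   -1.44]
hand 9699 [317. 246.] 88.99 (array([ 433.4, -100.3]), array([116.5,  45.2]), 79.1) rel [ 7.3  1.  90. ]
```

View pics/b2.png

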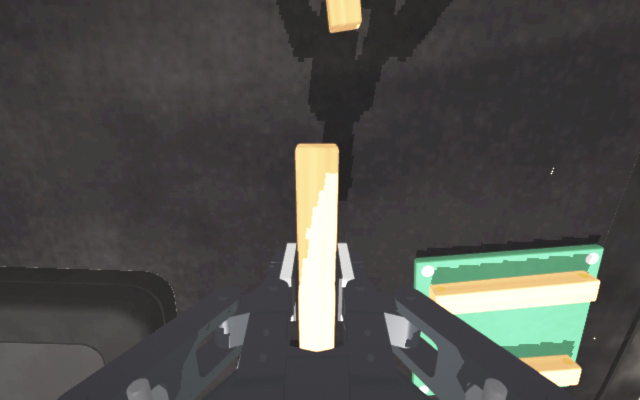

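```bash
cat > hand.py <<'E'
from m import *
import sys
def hand(s,P0,R):
    W=cloud(s); hsv=cv2.cvtColor(s['image'],cv2.COLOR_BGR2HSV)
    T=(W-P0)@R
    m=((hsv[...,0]>8)&(hsv[...,0]<30)&(hsv[...,2]>90)|(hsv[...,2]>235))&(abs(T[...,0])<90)&(abs(T[...,1])<14)&(T[...,2]>-12)&(T[...,2]<14)
    Q=T[m]; zt=np.percentile(Q[:,2],20); Q=Q[abs(Q[:,2]-zt)<3]
    print('top z',zt.round(2),'x ends',Q[:,0].min().round(1),Q[:,0].max().round(1),'mid',((Q[:,0].min()+Q[:,0].max())/2).round(2),'ymid',np.median(Q[:,1]).round(2),'slope z/x',np.polyfit(Q[:,0],Q[:,2],1)[0].round(4),'rect',rect(Q))
if __name__=='__main__':
    P0,R,_=pose(); hand(load(sys.argv[1]),P0,R)
E
python3 hand.py b2
```

```text
top z 0.64 x ends -52.2 65.2 mid 6.52 ymid 1.19 slope z/x 0.001 rect (array([6.6, 0.9]), array([ 26.8, 117.5]), 86.5)
```

>>> play_rows --pt "-0.0213 0.0426 0 0 0 0" --pt "-0.0213 0.0426 0 0 0 0" --pt "-0.0213 0.0426 0 0 0 0" --pt "-0.0213 0.0426 0 0 0 0" --pt "-0.0213 0.0426 0 0 0 -0.09" --pt "0 0 0.02 0 0 0" --pt "0 0 0 0 0 0" --pt "0 0 0 0 0 0" --pt "0 0 0 0 0 0"

```text
t: 4.8
eef_pos: [650.2, -206.5, 72.6]
tcp_rot: [0.001, 0.661, 0.75, 0.0]
contact_force: [-0.8, -0.7, -1.3]
opening: 18.9
```

Run:
```python
from h import *
from hand import hand
go([649.95,-206.7,42],7.2)
go([649.95,-206.7,42],7.2)
s=snap('wrist','b3')
P0,R,_=pose(); hand(s,P0,R)
```

```text
at [ 650.2 -206.5   72.6] yaw 7.22 tilt z [ 1.4e-03 -5.0e-04 -1.0e+00] F [-0.8 -0.7 -1.3] op 18.9 t 4.8 j6 -0.49
shift(tool,mm) [-0.12 -0.31 30.63] turn(tool rv) [0.0014 0.0007 0.0003] ; shift in target axes [-0.14 -0.27 30.63]
at [ 650.2 -206.5   72.6] yaw 7.22 tilt z [ 1.4e-03 -5.0e-04 -1.0e+00] F [-0.8 -0.7 -1.3] op 18.9 t 4.8 j6 -0.49
shift(tool,mm) [-0.12 -0.31 30.63] turn(tool rv) [0.0014 0.0007 0.0003] ; shift in target axes [-0.14 -0.27 30.63]
top z 1.31 x ends -51.4 65.3 mid 6.96 ymid 0.91 slope z/x 0.0003 rect (array([ 6.9, -0.1]), array([ 27.8, 116.7]), 89.6)
```

View pics/b3.png

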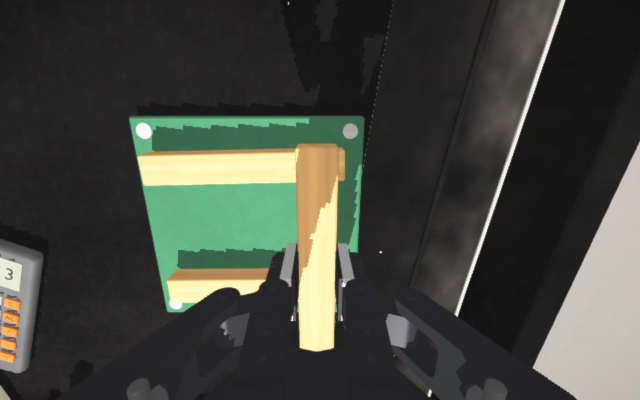

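>>> play_rows --pt "0 -0.001 0.015 0 0 0" --pt "0 0 0.014 0 0 0" --pt "0 0 0.001 0 0 0" --pt "0 0 0.001 0 0 0" --pt "0 0 0 0 0 0" --pt "0 0 0 0 0 0"

```text
t: 5.6
eef_pos: [649.3, -206.8, 40.1]
tcp_rot: [-0.0, 0.661, 0.75, -0.0]
contact_force: [-0.5, 1.1, 1.1]
opening: 19.4
```

>>> play_rows --pt "0 0 0.001 0 0 0" --pt "0 0 0 0 0 0"

```text
t: 5.85
eef_pos: [649.3, -206.9, 40.0]
tcp_rot: [0.0, 0.661, 0.75, 0.0]
contact_force: [-3.4, 2.0, 4.8]
opening: 19.0
```

>>> play_rows --pt "0 0 0 0 0 0" --pt "0 0 0 0 0 0" --pt "0 0 0 0 0 0" --pt "0 0 -0.03 0 0 0" --pt "0 0 -0.05 0 0 0" --pt "0 0 -0.05 0 0 0" --pt "0.04 0 0 0 0 0" --pt "0.04 0 0 0 0 0" --pt "0 0 0 0 0 0" --pt "0 0 0 0 0 0" --fingers -0.25

```text
t: 7.1
eef_pos: [639.3, -127.9, 169.3]
tcp_rot: [0.0, 0.661, 0.75, -0.0]
contact_force: [0.1, 0.3, -0.2]
opening: 32.0
```

```bash
cat > chk.py <<'E'
from m import *
import sys
s=snap('wrist',sys.argv[1]); W=cloud(s); z=W[...,2]
c=np.array([605.3,-212.4]);a=np.radians(7.2);A=np.array([[np.cos(a),-np.sin(a)],[np.sin(a),np.cos(a)]])
roi=(abs(((W[...,:2]-c)@A)[...,0])<95)&(abs(((W[...,:2]-c)@A)[...,1])<95)
for nm,lo,hi in [('low',20,27),('up',36,42),('plate',42.1,47)]:
    for i,n,cc,P in comps(s,roi&(z>lo)&(z<hi),W,80):
        B=P.copy(); B[:,:2]=(P[:,:2]-c)@A; print(nm,n,cc,np.nanmedian(P[:,2]).round(1),'board frame',rect(B))
g=roi&(z>4)&(z<11.5)&(s['image'][...,1]>s['image'][...,2]*1.2)
B=W[g].copy();B[:,:2]=(B[:,:2]-c)@A;print('green',rect(B))
go([604.4,-212.4,100],7.2)
E
python3 chk.py c1
```

```text
low 1743 [258. 224.] 23.0 board frame (array([-15.6,  45.7]), array([100.4,  20.6]), 1.6)
low 144 [330. 222.] 23.0 board frame (array([59.8, 47.7]), array([ 7.4, 19.7]), 0.7)
low 89 [230. 292.] 22.5 board frame (array([-51.7, -36.6]), array([22.3,  7. ]), 14.5)
low 351 [296. 297.] 23.0 board frame (array([ 21.2, -43.9]), array([19.6, 26.5]), 88.9)
low 159 [331. 297.] 22.9 board frame (array([ 61.2, -43.9]), array([10.5, 20.4]), 1.0)
up 2094 [317. 265.] 39.1 board frame (array([45.2,  0.7]), array([ 19.9, 129.7]), 0.5)
green (array([0.3, 0.3]), array([154.3, 154.7]), 89.9)
at [ 639.3 -128.4  169.2] yaw 7.18 tilt z [ 0.e+00 -3.e-04 -1.e+00] F [ 0.2  0.1 -0.1] op 32.3 t 7.15 j6 -0.38
shift(tool,mm) [-79.   -45.13  69.23] turn(tool rv) [-0.      0.0003 -0.0004] ; shift in target axes [-79.01 -45.16  69.2 ]
```

View pics/c1.png

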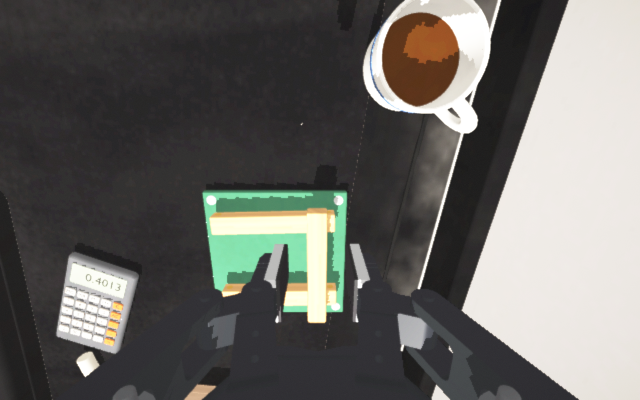

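The first bar (317,265) lies within about 0.5 mm of its place, 45 mm from the centre, and the lower bars have not moved. The second bar is next.

```bash
python3 -c "
from h import *
go([436.0,88.0,42],9.9)"
```

```text
at [ 639.3 -128.4  169.2] yaw 7.18 tilt z [ 0.e+00 -3.e-04 -1.e+00] F [ 0.2  0.1 -0.1] op 32.3 t 7.15 j6 -0.38
shift(tool,mm) [ 240.1  -174.67  127.13] turn(tool rv) [-0.      0.0003 -0.0475] ; shift in target axes [ 248.09 -163.08  127.2 ]
```

>>> play_rows --pt "0.04 -0.0291 0.005 0 0 0" --pt "0.04 -0.0291 0.01 0 0 0" --pt "0.04 -0.0291 0.02 0 0 0" --pt "0.04 -0.0291 0.03 0 0 0" --pt "0.04 -0.0291 0.03 0 0 0" --pt "0.04 -0.0291 0.02 0 0 -0.047" --pt "0 0 0.007 0 0 0" --pt "0 0 0 0 0 0" --pt "0 0 0 0 0 0" --fingers 0.1

```text
t: 8.28
eef_pos: [437.3, 87.8, 48.2]
tcp_rot: [0.001, 0.644, 0.765, 0.001]
contact_force: [-0.1, 0.2, 0.3]
opening: 46.7
```

Run:
```python
from m import *
go([436,88,17],9.9)
s=snap('wrist','d1')
W=cloud(s); z=W[...,2]
m=(z>11)&(z<20)
for i,a,c,P in comps(s,m,W,300): print('bar top',a,c,np.nanmedian(P[:,2]).round(2),rect(P))
```

```text
at [437.3  87.8  48.2] yaw 9.8 tilt z [ 0.0019  0.     -1.    ] F [-0.1  0.2  0.3] op 46.7 t 8.28 j6 -0.06
shift(tool,mm) [ 0.44 -1.33 31.21] turn(tool rv) [ 0.0019  0.0003 -0.0017] ; shift in target axes [ 0.44 -1.27 31.22]
bar top 520 [210.  14.] 16.77 (array([365.8, 201.8]), array([20.1,  8.7]), 36.7)
bar top 2687 [521. 114.] 15.6 (array([531., 174.]), array([138.6,   3.4]), 76.3)
bar top 6059 [313. 229.] 15.03 (array([436.3,  88.1]), array([ 20. , 130.5]), 9.9)
bar top 842 [610. 379.] 15.29 (array([675.3,  13.3]), array([49.1, 13.7]), 61.5)
```

View pics/d1.png

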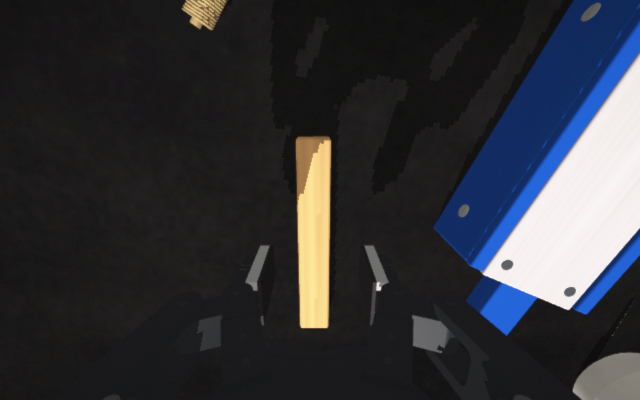

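The second bar at (313,230) lies between the fingers, centred at (436.3,88.1). I'll descend and grip.

>>> play_rows --pt "0.0005 -0.001 0.02 0 0 0" --pt "0 0 0.011 0 0 0" --pt "0 0 0 0 0 0"

```text
t: 8.7
eef_pos: [434.6, 88.6, 15.8]
tcp_rot: [-0.0, 0.644, 0.765, -0.001]
contact_force: [-0.9, 0.2, -0.3]
opening: 47.1
```

>>> play_rows --pt "0 0 0 0 0 0" --pt "0 0 0 0 0 0" --pt "0 0 0 0 0 0" --pt "0 0 0 0 0 0" --pt "0 0 -0.03 0 0 0" --pt "0 0 -0.06 0 0 0" --pt "0 0 0 0 0 0" --pt "0 0 0 0 0 0" --fingers -1 --grip_force 40

```text
t: 9.7
eef_pos: [434.3, 89.0, 105.5]
tcp_rot: [-0.0, 0.643, 0.766, -0.0]
contact_force: [0.9, -0.6, -1.3]
opening: 19.3
```

Run:
```python
from h import *
from hand import hand
go([560.0,-217.9,107],7.2)
s=snap('wrist','d2')
P0,R,_=pose(); hand(s,P0,R)
```

```text
at [434.3  89.  105.5] yaw 9.91 tilt z [-9.e-04 -1.e-04 -1.e+00] F [ 0.9 -0.6 -1.3] op 19.3 t 9.7 j6 -0.05
shift(tool,mm) [-323.91   70.96   -1.58] turn(tool rv) [-0.0009 -0.0001  0.0474] ; shift in target axes [-320.19   86.22   -1.48]
top z 0.94 x ends -52.5 64.3 mid 5.9 ymid 1.56 slope z/x 0.0005 rect (array([5.9, 0.1]), array([ 25.6, 116.8]), 89.5)
```

>>> play_rows --pt "-0.054 0.0118 0 0 0 0" --pt "-0.054 0.0118 0 0 0 0" --pt "-0.054 0.0118 0 0 0 0" --pt "-0.054 0.0118 0 0 0 0" --pt "-0.054 0.0118 0 0 0 0" --pt "-0.054 0.0118 0 0 0 0.047" --pt "0 0 0.03 0 0 0" --pt "0 0 0 0 0 0" --pt "0 0 0 0 0 0" --pt "0 0 0 0 0 0"

```text
t: 11.0
eef_pos: [560.8, -217.6, 77.5]
tcp_rot: [0.001, 0.661, 0.751, 0.0]
contact_force: [-0.2, 0.2, -1.3]
opening: 18.9
```

Run:
```python
from h import *
from hand import hand
go([560,-217.8,42],7.2)
s=snap('wrist','d3')
P0,R,_=pose(); hand(s,P0,R)
go([560,-217.8,42],7.2)
```

```text
at [ 560.8 -217.6   77.5] yaw 7.27 tilt z [ 1.6e-03 -7.0e-04 -1.0e+00] F [-0.2  0.2 -1.3] op 18.9 t 11.0 j6 -0.56
shift(tool,mm) [-0.09 -0.91 35.51] turn(tool rv) [0.0015 0.0009 0.0013] ; shift in target axes [-0.12 -0.85 35.52]
top z 1.74 x ends -52.4 64.4 mid 6.03 ymid 0.55 slope z/x 0.0003 rect (array([6.3, 0.5]), array([ 27. , 116.9]), 86.6)
at [ 560.8 -217.7   77.6] yaw 7.27 tilt z [ 1.7e-03 -8.0e-04 -1.0e+00] F [0.5 0.3 0.8] op 19.0 t 11.05 j6 -0.56
shift(tool,mm) [-0.   -0.91 35.55] turn(tool rv) [0.0016 0.001  0.0012] ; shift in target axes [-0.04 -0.85 35.55]
```

View pics/d3.png

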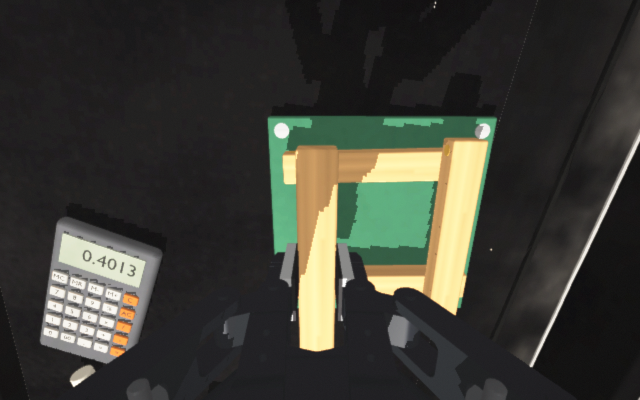

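>>> play_rows --pt "0 -0.0006 0.02 0 0 0.001" --pt "0 0 0.012 0 0 0" --pt "0 0 0.002 0 0 0" --pt "0 0 0 0 0 0" --pt "0 0 0 0 0 0"

```text
t: 11.68
eef_pos: [559.6, -218.0, 41.9]
tcp_rot: [-0.0, 0.662, 0.75, -0.0]
contact_force: [0.6, 0.2, -1.4]
opening: 18.9
```

>>> play_rows --pt "0 0 0.001 0 0 0" --pt "0 0 0.001 0 0 0" --pt "0 0 0 0 0 0"

```text
t: 12.05
eef_pos: [559.8, -218.1, 41.1]
tcp_rot: [0.0, 0.662, 0.75, 0.0]
contact_force: [-2.8, 1.7, 3.5]
opening: 18.9
```

>>> play_rows --pt "0 0 0 0 0 0" --pt "0 0 0 0 0 0" --pt "0 0 0 0 0 0" --pt "0 0 -0.03 0 0 0" --pt "0 0 -0.05 0 0 0" --pt "0 0 -0.05 0 0 0" --pt "0.045 0.02 0 0 0 0" --pt "0.045 0.02 0 0 0 0" --pt "0 0 0 0 0 0" --pt "0 0 0 0 0 0" --fingers -0.25

```text
t: 13.3
eef_pos: [588.1, -124.1, 170.2]
tcp_rot: [0.0, 0.661, 0.75, -0.0]
contact_force: [-0.1, -0.4, 0.1]
opening: 32.2
```

```bash
python3 chk.py c2
```

```text
low 1197 [322. 232.] 23.0 board frame (array([ 0.3, 46.9]), array([22.9, 71. ]), 88.2)
low 84 [379. 231.] 22.8 board frame (array([61.1, 47.6]), array([20.2,  4.9]), 89.5)
low 137 [263. 234.] 22.9 board frame (array([-61.8,  45.1]), array([19.6,  8.3]), 89.9)
low 902 [320. 304.] 23.0 board frame (array([ -0.8, -44.8]), array([69., 21.]), 0.7)
up 624 [367. 237.] 39.0 board frame (array([45.2, 44. ]), array([20.2, 42.9]), 0.3)
up 485 [276. 234.] 39.0 board frame (array([-44.7,  48.3]), array([32.9, 20. ]), 89.3)
up 334 [285. 313.] 39.0 board frame (array([-42.6, -32.3]), array([66.3, 16.8]), 88.1)
green (array([0.2, 0.6]), array([155.2, 154.1]), 0.1)
at [ 588.  -124.6  170.2] yaw 7.12 tilt z [-2.e-04 -3.e-04 -1.e+00] F [-0.2 -0.4 -0.3] op 31.9 t 13.35 j6 -0.39
shift(tool,mm) [-89.16   5.41  70.21] turn(tool rv) [-0.0002  0.0003 -0.0014] ; shift in target axes [-89.19   5.27  70.19]
```

View pics/c2.png

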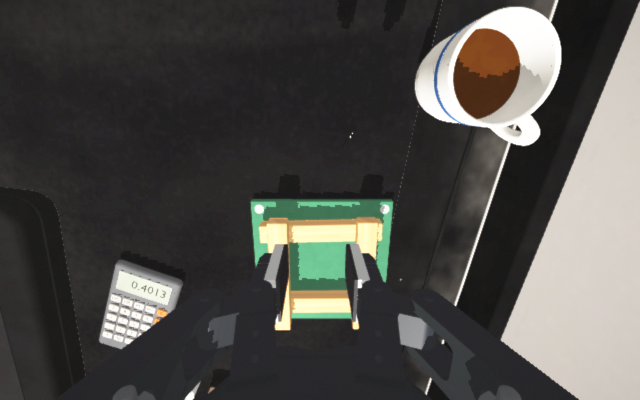

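The four bars now make a centred square: the upper bars are at +45.0 and -44.9 mm and their ends agree to within about 1 mm. Now I'll look at the holder.

>>> play_rows --pt "0.0505 0.0003 -0.01 0 0 0" --pt "0.0505 0.0003 -0.01 0 0 0" --pt "0.0505 0.0003 -0.01 0 0 0" --pt "0.0505 0.0003 -0.01 0 0 0" --pt "0.0505 0.0003 -0.01 0 0 0.184" --pt "0 0 0 0 0 0.184" --pt "0 0 0 0 0 0" --pt "0 0 0 0 0 0" --fingers -1

```text
t: 14.35
eef_pos: [558.4, 125.7, 220.1]
tcp_rot: [-0.0, 0.787, 0.617, -0.0]
contact_force: [-0.4, -0.4, 0.0]
opening: 0.1
```

```bash
python3 brd.py h1
python3 - <<'E'
from h import *
go([557.5,126,220],-14)
s=load('h1'); cv2.imwrite('pics/h1c.png',cv2.resize(s['image'][50:270,220:420],None,fx=2.7,fy=2.7,interpolation=cv2.INTER_CUBIC))
E
```

```text
wood16 191 [140. 149.] 17.5 (array([366.5, 212.3]), array([35.5, 14.9]), 61.7)
wood24 186 [133. 138.] 22.6 (array([370.5, 223.2]), array([12.7, 19.3]), 73.0)
z49 1419 [526. 172.] 49.0 (array([780.2,  28.5]), array([444.3,   3.4]), 89.9)
z49 2880 [316. 124.] 49.1 (array([568.6, 170.2]), array([149.5,  75.3]), 76.0)
z49 7154 [316. 145.] 48.1 (array([566.8, 163.8]), array([139.6,  56.3]), 76.0)
z49 169 [444. 243.] 49.1 (array([688. ,  19.9]), array([67.7, 22.5]), 33.6)
z49 1268 [468. 268.] 49.6 (array([709.6, -13.7]), array([50.3, 51.2]), 75.2)
blue45 2951 [316. 122.] 48.8 (array([568.6, 170.2]), array([149.5,  75.3]), 76.0)
blue45 559 [315. 229.] 44.2 (array([545.1,  76.3]), array([35.2, 22.4]), 76.3)
at [558.4 125.8 220.1] yaw -13.86 tilt z [-3.e-04 -2.e-04 -1.e+00] F [-0.2 -1.3  0.1] op 0.2 t 14.4 j6 0.4
shift(tool,mm) [-0.01 -0.91  0.09] turn(tool rv) [-0.0002  0.0002  0.0025] ; shift in target axes [-0.01 -0.91  0.09]
```

View pics/h1.png

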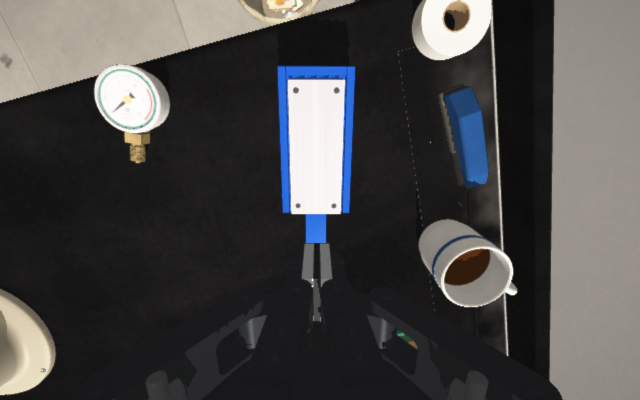

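View pics/h1c.png

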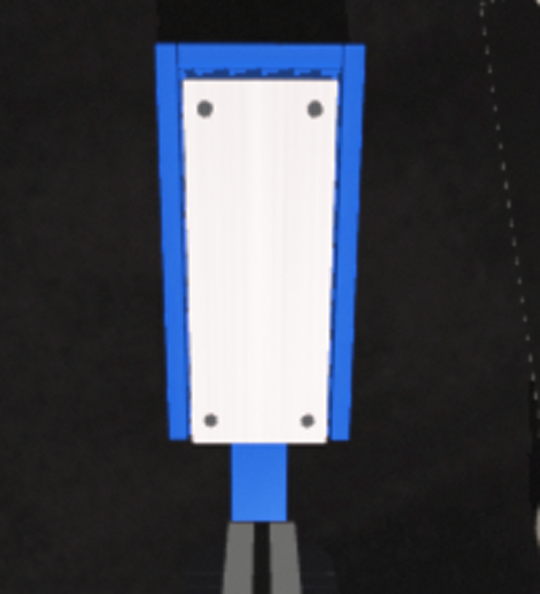

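```bash
python3 -c "
from h import *
go([568.4,173.7,69],-14)"
```

```text
at [558.4 125.8 220.1] yaw -13.86 tilt z [-3.e-04 -2.e-04 -1.e+00] F [-0.2 -1.3  0.1] op 0.2 t 14.4 j6 0.4
shift(tool,mm) [ 48.95  -1.72 151.08] turn(tool rv) [-0.0002  0.0002  0.0025] ; shift in target axes [ 48.91  -1.87 151.09]
```

>>> play_rows --pt "0.049 -0.0018 0.02 0 0 0.0025" --pt "0 0 0.05 0 0 0" --pt "0 0 0.05 0 0 0" --pt "0 0 0.025 0 0 0" --pt "0 0 0.004 0 0 0" --pt "0 0 0 0 0 0" --pt "0 0 0 0 0 0" --pt "0 0 0 0 0 0"

```text
t: 15.4
eef_pos: [568.9, 175.0, 72.7]
tcp_rot: [0.0, 0.788, 0.615, 0.001]
contact_force: [0.9, -0.4, 0.3]
opening: 0.0
```

>>> play_rows --pt "0 0 0.004 0 0 0" --pt "0 0 0.003 0 0 0" --pt "0 0 0 0 0 0"

```text
t: 15.78
eef_pos: [568.0, 174.9, 63.8]
tcp_rot: [-0.0, 0.788, 0.615, -0.0]
contact_force: [-0.1, 0.1, 0.3]
opening: -0.1
```

>>> play_rows --pt "0 0 0.001 0 0 0" --pt "0 0 0 0 0 0"

```text
t: 16.02
eef_pos: [568.2, 174.9, 63.3]
tcp_rot: [0.0, 0.788, 0.615, -0.0]
contact_force: [0.5, -0.2, -0.5]
opening: -0.4
```

>>> play_rows --pt "0 0 0.001 0 0 0" --pt "0 0 0 0 0 0"

```text
t: 16.27
eef_pos: [568.7, 175.0, 63.1]
tcp_rot: [0.0, 0.788, 0.615, 0.001]
contact_force: [1.0, -1.0, 4.4]
opening: 0.1
```

>>> play_rows --pt "0 0 0.001 0 0 0" --pt "0 0 0 0 0 0"

```text
t: 16.52
eef_pos: [569.1, 175.2, 63.1]
tcp_rot: [0.001, 0.788, 0.615, 0.001]
contact_force: [-1.4, -1.2, 9.4]
opening: 0.0
```

>>> play_rows --pt "-0.004 0 0 0 0 0" --pt "-0.005 0 0 0 0 0" --pt "-0.005 0 0 0 0 0" --pt "-0.006 0 0 0 0 0" --pt "0 0 0 0 0 0"

```text
t: 17.15
eef_pos: [564.5, 155.4, 63.1]
tcp_rot: [0.001, 0.788, 0.615, 0.001]
contact_force: [-1.2, -1.7, 8.1]
opening: 0.0
```

```bash
python3 -c "
from m import *
go([568.4,173.7,69],-14)
s=snap('wrist','h2');s2=snap('side','h2s');W=cloud(s);z=W[...,2]
for i,a,c,P in comps(s,(z>46.5)&(z<48.7)&(s['image'].min(-1)>110),W,300): print(a,c,rect(P))
"
```

```text
at [564.5 155.4  63.1] yaw -14.08 tilt z [ 3.4e-03  5.0e-04 -1.0e+00] F [-1.2 -1.7  8.1] op 0.0 t 17.15 j6 0.45
shift(tool,mm) [18.69 -0.61 -5.91] turn(tool rv) [ 0.0032 -0.0013 -0.0014] ; shift in target axes [18.69 -0.6  -5.93]
9371 [319. 212.] (array([570.3, 172.7]), array([81. , 56.1]), 75.9)
```

View pics/h2.png

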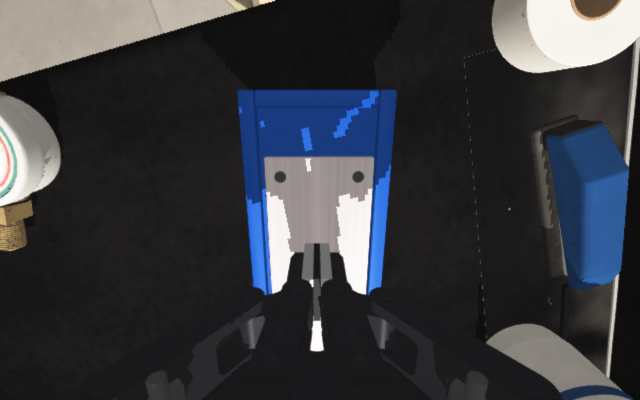

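The plate follows the finger: its back edge is now at row 157, with a gap of about 20 mm to the back wall. I'll keep sliding.

>>> play_rows --pt "-0.005 0 0 0 0 0" --pt "-0.006 0 0 0 0 0" --pt "-0.006 0 0 0 0 0" --pt "-0.006 0 0 0 0 0" --pt "-0.006 0 0 0 0 0" --pt "-0.005 0 0 0 0 0" --pt "0 0 0 0 0 0"

```text
t: 18.12
eef_pos: [556.2, 122.4, 63.0]
tcp_rot: [0.001, 0.788, 0.615, 0.001]
contact_force: [-1.1, -1.7, 8.1]
opening: 0.1
```

>>> play_rows --pt "-0.005 0 0 0 0 0" --pt "-0.006 0 0 0 0 0" --pt "-0.006 0 0 0 0 0" --pt "-0.006 0 0 0 0 0" --pt "-0.006 0 0 0 0 0" --pt "-0.005 0 0 0 0 0" --pt "0 0 0 0 0 0"

```text
t: 19.0
eef_pos: [548.0, 89.4, 63.0]
tcp_rot: [0.001, 0.788, 0.615, 0.001]
contact_force: [-1.2, -0.4, 7.9]
opening: -0.1
```

```bash
python3 -c "
from m import *
go([545,78,69],-14)
s=snap('wrist','h3');W=cloud(s);z=W[...,2]
for i,a,c,P in comps(s,(z>46.5)&(z<48.7)&(s['image'].min(-1)>110),W,300): print(a,c,rect(P))
"
```

```text
at [548.   89.4  63. ] yaw -14.08 tilt z [ 3.6e-03  2.0e-04 -1.0e+00] F [-1.2 -0.4  7.9] op -0.1 t 19.0 j6 0.34
shift(tool,mm) [-11.77  -0.14  -5.97] turn(tool rv) [ 0.0035 -0.001  -0.0015] ; shift in target axes [-11.78  -0.18  -5.96]
9416 [319. 212.] (array([553.9, 106.4]), array([81.4, 56.5]), 75.9)
372 [561. 305.] (array([682.9,  18.6]), array([64.2, 20. ]), 43.5)
```

View pics/h3.png

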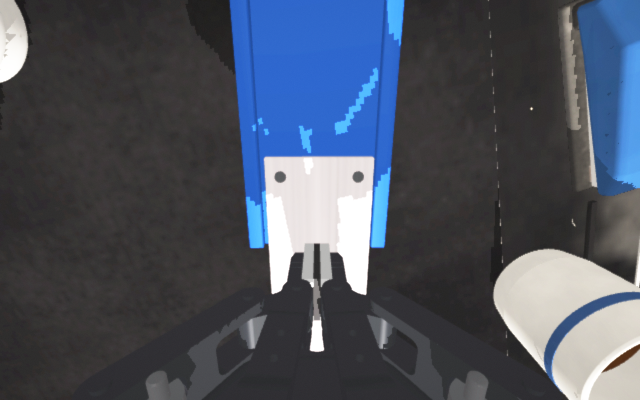

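The plate's back edge puts its centre at (546.8,78.0), 19.7 mm past the lip. I'll lift off, open the fingers and line up over it.

>>> play_rows --pt "0 0 -0.02 0 0 0" --pt "0 0 -0.04 0 0 0" --pt "-0.0115 0 0 0 0 0" --pt "0 0 0 0 0 0" --pt "0 0 0 0 0 0" --fingers 1

```text
t: 19.68
eef_pos: [543.4, 78.4, 119.8]
tcp_rot: [-0.001, 0.788, 0.615, -0.001]
contact_force: [0.2, -0.5, 0.1]
opening: 85.4
```

```bash
python3 -c "
from m import *
s=snap('wrist','h4');W=cloud(s);z=W[...,2]
for i,a,c,P in comps(s,(z>46.5)&(z<48.7)&(s['image'].min(-1)>90),W,300): print(a,c,rect(P))
go([546,78.2,48.5],-14)
snap('side','h4s');im=snap('scene','h4c')['image']
cv2.imwrite('pics/h4cc.png',cv2.resize(im[120:220,180:300],None,fx=5,fy=5,interpolation=cv2.INTER_CUBIC))
"
```

```text
10592 [321. 210.] (array([546.7,  78.2]), array([139.3,  56.1]), 76.0)
at [543.5  78.5 120. ] yaw -14.07 tilt z [-0.0023 -0.     -1.    ] F [-0.1 -0.6 -0.2] op 85.3 t 19.73 j6 0.32
shift(tool,mm) [ 0.39  2.69 71.45] turn(tool rv) [-0.0022  0.0006 -0.0012] ; shift in target axes [ 0.35  2.54 71.46]
```

View pics/h4.png

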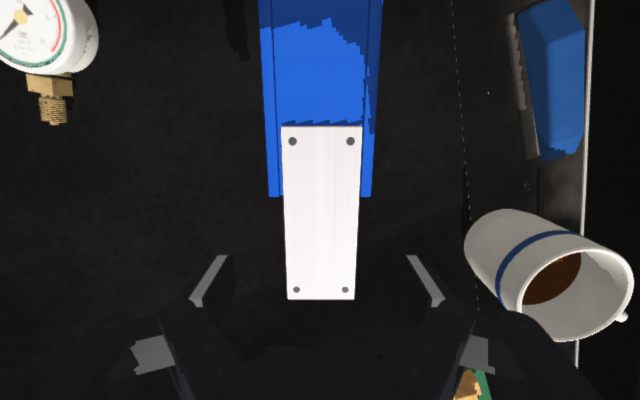

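View pics/h4cc.png

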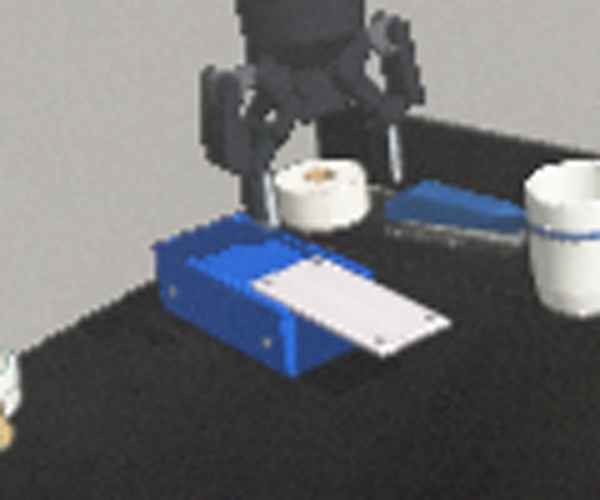

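>>> play_rows --pt "0.0004 0.0022 0.03 0 0 0" --pt "0 0 0.025 0 0 0" --pt "0 0 0.017 0 0 0" --pt "0 0 0 0 0 0" --pt "0 0 0 0 0 0"

```text
t: 20.45
eef_pos: [547.0, 78.3, 50.3]
tcp_rot: [0.0, 0.788, 0.615, 0.001]
contact_force: [0.4, -0.6, -0.2]
opening: 85.3
```

```bash
python3 -c "
from m import *
go([546,78.2,46],-14)
s=snap('wrist','h5');W=cloud(s);z=W[...,2]
for i,a,c,P in comps(s,(z>46.5)&(z<48.7)&(s['image'].min(-1)>90),W,300): print(a,c,rect(P))
"
```

```text
at [547.   78.3  50.3] yaw -14.06 tilt z [ 1.7e-03  1.0e-04 -1.0e+00] F [ 0.4 -0.6 -0.2] op 85.3 t 20.45 j6 0.32
shift(tool,mm) [-0.38 -0.9   4.35] turn(tool rv) [ 0.0016 -0.0005 -0.0011] ; shift in target axes [-0.37 -0.89  4.35]
19562 [316. 239.] (array([548.8,  86.9]), array([121.9,  56.1]), 76.0)
400 [586. 298.] (array([686.3,  25.1]), array([54. , 13.6]), 32.0)
```

View pics/h5.png

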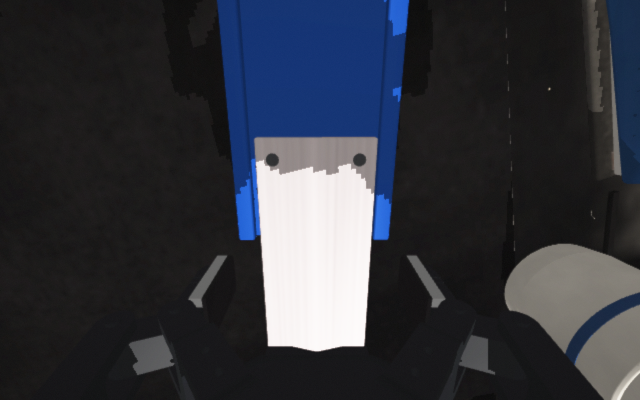

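The plate is centred between the open pads, and the fingers clear the ends of the rails at row 240. I'll lower the last bit.

>>> play_rows --pt "0 -0.0008 0.003 0 0 0" --pt "0 0 0 0 0 0" --pt "0 0 0 0 0 0"

```text
t: 20.88
eef_pos: [545.6, 78.5, 46.5]
tcp_rot: [0.0, 0.788, 0.615, 0.0]
contact_force: [0.1, 0.5, -0.8]
opening: 85.2
```

>>> play_rows --pt "0 0 0 0 0 0" --pt "0 0 0 0 0 0" --pt "0 0 0 0 0 0" --pt "0 0 0 0 0 0" --pt "0 0 0 0 0 0" --fingers -1 --grip_force 40

```text
t: 21.5
eef_pos: [545.8, 78.5, 46.7]
tcp_rot: [0.0, 0.788, 0.615, 0.0]
contact_force: [-0.0, -0.5, 3.5]
opening: 54.5
```

```bash
python3 -c "
from m import *
go([546,78.2,46],-14)
s=snap('wrist','h6');W=cloud(s);P0,R,_=pose()
T=(W-P0)@R
for i,a,c,P in comps(s,(W[...,2]>46)&(W[...,2]<50)&(s['image'].min(-1)>90)&(abs(T[...,0])<100)&(abs(T[...,1])<40),T,300): print(a,c,P.min(0).round(1),P.max(0).round(1),rect(P))
"
```

```text
at [545.8  78.5  46.7] yaw -14.07 tilt z [ 8.e-04  1.e-04 -1.e+00] F [-0.  -0.5  3.5] op 54.5 t 21.5 j6 0.32
shift(tool,mm) [-0.23  0.28  0.65] turn(tool rv) [ 0.0007 -0.0003 -0.0012] ; shift in target axes [-0.23  0.28  0.65]
23309 [316. 239.] [-48.7 -28.   -3.4] [69.9 28.4  0.6] (array([10.6,  0.2]), array([ 56.3, 118.6]), 89.9)
```

View pics/h6.png

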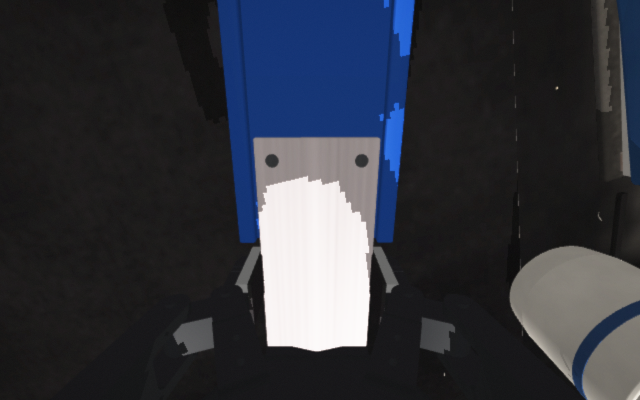

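The plate is gripped across its width, centred at tool (0,0.2). I'll lift it.

>>> play_rows --pt "0 0 -0.008 0 0 0" --pt "0 0 -0.015 0 0 0" --pt "0 0 -0.03 0 0 0" --pt "0 0 -0.03 0 0 0" --pt "0 0 -0.02 0 0 0" --pt "0 0 0 0 0 0" --pt "0 0 0 0 0 0"

```text
t: 22.42
eef_pos: [545.1, 78.4, 148.5]
tcp_rot: [-0.0, 0.788, 0.615, -0.0]
contact_force: [0.6, -0.0, -1.0]
opening: 54.7
```

```bash
cat > hp.py <<'E'
from m import *
import sys
s=snap('wrist',sys.argv[1]);W=cloud(s);P0,R,_=pose()
T=(W-P0)@R
for i,a,c,P in comps(s,(T[...,2]>-8)&(T[...,2]<6)&(s['image'].min(-1)>60)&(abs(T[...,0])<100)&(abs(T[...,1])<33),T,1500):
    print(a,c,P.min(0).round(1),P.max(0).round(1),rect(P),'zfit',np.linalg.lstsq(np.c_[P[:,:2],np.ones(len(P))],P[:,2],rcond=None)[0].round(4))
E
python3 hp.py h7; python3 -c "
from h import *
go([604.4,-212.2,146],-82.8)"
```

```text
23745 [316. 238.] [-48.7 -33.   -7.9] [70. 33.  6.] (array([10.6, -0. ]), array([118.7,  66. ]), 0.0) zfit [-6.000e-04 -2.000e-04 -1.816e+00]
at [544.9  78.4 148.1] yaw -14.07 tilt z [-2.e-03 -2.e-04 -1.e+00] F [ 0.5 -0.4 -1. ] op 54.5 t 22.48 j6 0.32
shift(tool,mm) [-267.43  128.33    2.04] turn(tool rv) [-0.0013  0.0017  1.1996] ; shift in target axes [ 22.59 295.77   2.11]
```

View pics/h7.png

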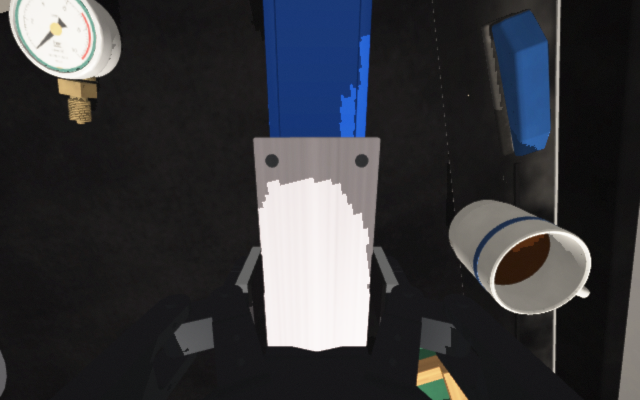

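>>> play_rows --pt "-0.03 0.0144 0 0 0 0" --pt "-0.0446 0.0214 0 0 0 0" --pt "-0.0446 0.0214 0 0 0 0" --pt "-0.0446 0.0214 0 0 0 0" --pt "-0.0446 0.0214 0 0 0 0" --pt "-0.0446 0.0214 0 0 0 0" --pt "-0.0144 0.0069 0 0 0 0.13" --pt "0 0 0 0 0 0.17" --pt "0 0 0 0 0 0.18" --pt "0 0 0 0 0 0.18" --pt "0 0 0 0 0 0.18" --pt "0 0 0 0 0 0.18" --pt "0 0 0 0 0 0.18" --pt "0 0 0 0 0 0" --pt "0 0 0 0 0 0"

```text
t: 24.35
eef_pos: [604.8, -212.0, 148.6]
tcp_rot: [-0.0, 0.998, 0.064, -0.001]
contact_force: [0.1, 0.5, 0.3]
opening: 54.9
```

```bash
python3 hp.py p1; python3 -c "
from h import *
go([604.4,-212.2,80],-82.8)"
```

```text
23922 [317. 237.] [-49.9 -33.   -8. ] [68.8 32.4  5.9] (array([ 9.5, -0.3]), array([ 65.4, 118.7]), 89.9) zfit [-1.0000e-04  8.0000e-04 -1.1668e+00]
at [ 604.8 -212.   148.8] yaw -82.66 tilt z [-7.e-04  3.e-04 -1.e+00] F [ 0.   0.8 -0.7] op 54.4 t 24.4 j6 1.05
shift(tool,mm) [-0.4   0.15 68.79] turn(tool rv) [-0.0004  0.0007  0.0025] ; shift in target axes [-0.45  0.12 68.79]
```

View pics/p1.png

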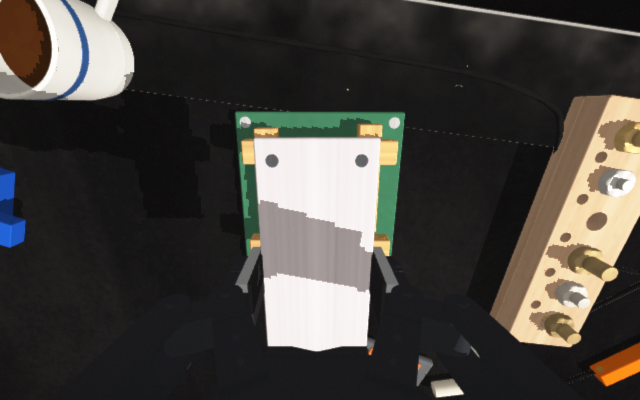

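Run:
```python
from m import *
s=load('p1'); W=cloud(s); z=W[...,2]; P0,R,_=pose()
c=np.array([604.5,-212.5]);a=np.radians(7.2);A=np.array([[np.cos(a),-np.sin(a)],[np.sin(a),np.cos(a)]])
hsv=cv2.cvtColor(s['image'],cv2.COLOR_BGR2HSV)
d=(hsv[...,1]<80)&(hsv[...,2]>90)&(z>4)&(z<12)
n,l,st,cc=cv2.connectedComponentsWithStats(d.astype(np.uint8))
for i in range(1,n):
    if st[i,4]>20 and 220<cc[i][0]<420 and cc[i][1]<140:
        print('dot',st[i,4],cc[i].round(1),((pt(s,*cc[i],z=8)[:2]-c)@A).round(1))
roi=(W[...,0]>540)&(W[...,0]<700)&(W[...,1]<-120)&(W[...,1]>-300)
for nm,lo,hi in [('low',20,27),('up',36,42)]:
    for i,k,q,P in comps(s,roi&(z>lo)&(z<hi),W,40):
        B=(P[:,:2]-c)@A; print(nm,k,q.round(),B.min(0).round(1),B.max(0).round(1))
B=(W[roi&(z>4)&(z<11)][:,:2]-c)@A; print('green',B.min(0).round(1),B.max(0).round(1))
```

```text
dot 119 [244.9 121.6] [69.1 67.4]
dot 114 [394.  122.5] [ 68.8 -68.1]
low 289 [370. 131.] [ 55.8 -54.9] [ 68.  -34.3]
low 207 [265. 132.] [56.8 37.2] [64.5 57.1]
low 105 [377. 205.] [-34.8 -64.2] [ 32.5 -53.3]
up 291 [247. 151.] [36.8 54.4] [56. 65.]
up 423 [388. 152.] [ 36.3 -64.9] [ 55.6 -49.7]
up 88 [254. 243.] [-42.7  54. ] [-33.4  63.8]
up 177 [383. 245.] [-50.3 -65.7] [-33.8 -50.2]
green [-67.4 -78.1] [78.3 77.4]
```

>>> play_rows --pt "0 0 0.03 0 0 0.0025" --pt "0 0 0.03 0 0 0" --pt "0 0 0.025 0 0 0" --pt "0 0 0 0 0 0" --pt "0 0 0 0 0 0" --pt "0 0 0 0 0 0"

```text
t: 25.15
eef_pos: [605.8, -212.4, 66.2]
tcp_rot: [0.001, 0.998, 0.062, 0.001]
contact_force: [-0.0, 0.1, 0.1]
opening: 54.1
```

```bash
cat > p.py <<'E'
from m import *
import sys
n=sys.argv[1]
s=snap('wrist',n); W=cloud(s); z=W[...,2]; P0,R,_=pose()
c=np.array([604.7,-212.5]);a=np.radians(7.2);A=np.array([[np.cos(a),-np.sin(a)],[np.sin(a),np.cos(a)]])
print('TCP brd',((P0[:2]-c)@A).round(2),P0[2].round(1))
hsv=cv2.cvtColor(s['image'],cv2.COLOR_BGR2HSV)
Bd=np.full(W.shape,np.nan); Bd[...,:2]=(W[...,:2]-c)@A; Bd[...,2]=z
roi=(abs(Bd[...,0])<95)&(abs(Bd[...,1])<95)
wood=(hsv[...,0]>8)&(hsv[...,0]<30)&(hsv[...,1]>45)
def rep(nm,m,mn=60):
    for i,k,q,P in comps(s,roi&m,Bd,mn): print(nm,k,q.round(),np.nanpercentile(P,1,axis=0).round(1),np.nanpercentile(P,99,axis=0).round(1))
rep('low',(z>20)&(z<27)&wood); rep('up',(z>36)&(z<42)&wood)
rep('plate',(z>float(sys.argv[2]))&(z<float(sys.argv[2])+6)&(hsv[...,1]<45)&(hsv[...,2]>70),500)
rep('green',(z>4)&(z<11)&(hsv[...,0]>65)&(hsv[...,0]<95),500)
d=(hsv[...,1]<80)&(hsv[...,2]>90)&(z>4)&(z<12)
rep('dot',d,30)
go([604.7,-212.5,42],-82.8)
cv2.imwrite('pics/'+n+'c.png',cv2.resize(s['image'][60:280,200:440],None,fx=3,fy=3,interpolation=cv2.INTER_CUBIC)[:600])
E
python3 p.py p2 60
```

```text
TCP brd [ 1.01 -0.03] 65.9
low 674 [395. 144.] [ 55.6 -54.   20.5] [ 67.9 -35.3  26.5]
low 492 [238. 148.] [55.7 39.1 21.1] [64.3 60.6 25.6]
low 1713 [389. 223.] [-14.1 -54.6  21.6] [ 31.4 -36.3  24.4]
low 1499 [245. 222.] [-11.8  39.3  21.7] [31.  55.7 24.5]
up 1838 [229. 176.] [36.2 35.8 36.5] [55.8 64.3 40.5]
up 1976 [406. 175.] [ 36.6 -64.2  36.8] [ 55.7 -33.   40.5]
up 139 [261. 313.] [-53.6  35.6  37.8] [-34.8  41.8  40.2]
up 136 [372. 313.] [-54.  -38.3  37.7] [-35.2 -32.5  40.5]
green 5533 [318. 128.] [ 53.9 -76.2   4.9] [78.1 75.6  8.6]
green 1696 [222. 235.] [-43.5  61.5   5.8] [25.6 76.6  8.5]
green 1954 [414. 236.] [-45.8 -77.    5.7] [ 25.8 -60.6   8.5]
dot 225 [426. 130.] [ 63.6 -73.    6.1] [ 73.6 -63.3   9.3]
dot 216 [212. 130.] [64.  62.9  6. ] [73.3 72.5  9.2]
at [ 605.7 -212.4   65.9] yaw -82.95 tilt z [ 0.0024 -0.001  -1.    ] F [ 0.8  0.5 -0.8] op 54.4 t 25.2 j6 1.05
shift(tool,mm) [-1.07 -0.06 23.93] turn(tool rv) [ 0.0013 -0.0023 -0.0026] ; shift in target axes [-1.01 -0.03 23.93]
```

View pics/p2c.png

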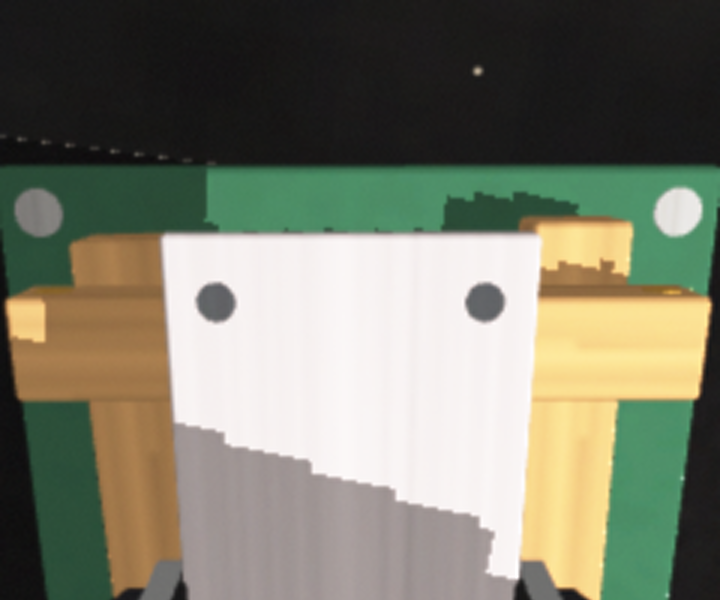

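Run:
```python
from m import *
s=load('p2'); W=cloud(s); z=W[...,2]
c=np.array([604.7,-212.5]);a=np.radians(7.2);A=np.array([[np.cos(a),-np.sin(a)],[np.sin(a),np.cos(a)]])
Bd=W.copy(); Bd[...,:2]=(W[...,:2]-c)@A
im=s['image']; m=(im.min(-1)>120)&(z>60)&(z<75)&(im.max(-1).astype(int)-im.min(-1)<25)
for i,k,q,P in comps(s,m,Bd,500):
    print(k,q,np.median(P[:,2]),np.percentile(P,[.3,99.7],axis=0).round(1),rect(P))
    for x in (20,40,60):
        Q=P[abs(P[:,0]-x)<3]; print(x,Q[:,1].min().round(1),Q[:,1].max().round(1))
```

```text
23333 [317. 238.] 67.60627509683674 [[-45.7 -26.1  65.7]
 [ 69.8  28.9  69.3]] (array([10.7,  0.6]), array([ 57.5, 118.6]), 89.9)
20 -26.4 29.1
40 -26.4 29.2
60 -26.5 29.1
```

>>> play_rows --pt "0.0006 0.001 0.008 0 0 0" --pt "0 0 0.008 0 0 0" --pt "0 0 0.001 0 0 0" --pt "0 0 0 0 0 0" --pt "0 0 0 0 0 0" --pt "0 0 0 0 0 0"

```text
t: 25.95
eef_pos: [605.9, -213.1, 47.7]
tcp_rot: [0.0, 0.998, 0.061, 0.0]
contact_force: [-0.9, -0.0, -1.1]
opening: 54.4
```

```bash
sed -i 's/(hsv\[...,1\]<45)&(hsv\[...,2\]>70),500)/(hsv[...,1]<45)\&(hsv[...,2]>70)\&(abs(Bd[...,1])<34),500)/' p.py; python3 p.py p3 44.5
```

```text
TCP brd [ 1.06 -0.7 ] 47.6
low 962 [401. 148.] [ 55.6 -57.5  20.5] [ 67.8 -34.4  25.9]
low 682 [230. 152.] [55.5 37.2 20.6] [64.5 56.6 26.5]
low 1829 [238. 230.] [-9.5 36.2 20.9] [30.6 55.7 24.4]
low 1891 [395. 231.] [-12.1 -54.5  21. ] [ 30.2 -34.8  24.3]
up 2663 [222. 184.] [36.4 31.1 37. ] [55.9 64.1 40.4]
up 2811 [413. 183.] [ 36.1 -64.1  36.8] [ 55.8 -29.6  40.4]
up 276 [261. 329.] [-53.8  31.   36.5] [-33.8  37.2  40.2]
up 274 [372. 329.] [-54.  -35.1  36.7] [-34.  -29.1  40.1]
plate 23634 [317. 238.] [-44.1 -26.5  47.5] [69.5 28.1 50.3]
green 6367 [318. 130.] [ 53.4 -76.2   5.2] [77.9 75.5  8.6]
green 2082 [423. 246.] [-40.8 -77.    5.8] [ 24.6 -61.    8.4]
green 1804 [212. 246.] [-37.8  62.1   5.7] [24.4 76.6  8.4]
dot 274 [436. 132.] [ 63.5 -73.3   6. ] [ 73.7 -63.3   8.9]
dot 270 [200. 133.] [64.  62.8  6.3] [73.6 72.8  8.9]
at [ 605.8 -213.1   47.6] yaw -82.96 tilt z [ 5.e-04 -2.e-04 -1.e+00] F [-0.1 -0.6 -0.7] op 54.7 t 26.0 j6 1.05
shift(tool,mm) [-1.06 -0.7   5.59] turn(tool rv) [ 0.0003 -0.0005 -0.0028] ; shift in target axes [-1.06 -0.7   5.59]
```

View pics/p3c.png

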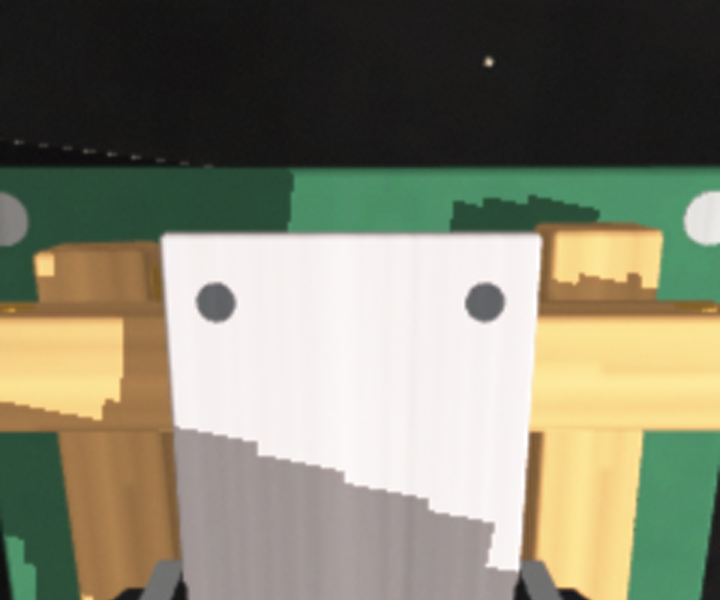

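>>> play_rows --pt "0.0011 0.0008 0.002 0 0 -0.003" --pt "0 0 0.002 0 0 0" --pt "0 0 0.001 0 0 0" --pt "0 0 0 0 0 0" --pt "0 0 0 0 0 0"

```text
t: 26.62
eef_pos: [606.9, -213.7, 42.4]
tcp_rot: [0.0, 0.998, 0.063, 0.0]
contact_force: [-0.1, -0.4, -0.8]
opening: 54.5
```

```bash
python3 p.py p4 40.6
```

```text
TCP brd [ 2.11 -1.44] 42.4
low 1021 [402. 152.] [ 55.6 -57.1  20.5] [ 67.9 -34.3  26.3]
low 755 [226. 155.] [55.6 35.9 20.7] [64.5 59.5 26.6]
low 1854 [235. 235.] [-10.3  36.2  20.9] [30.3 55.7 24.4]
low 1818 [397. 235.] [ -9.6 -54.4  21. ] [ 30.3 -34.9  24.4]
up 3005 [219. 188.] [36.4 29.4 36.7] [55.8 64.2 40.4]
up 2993 [414. 188.] [ 36.5 -64.   37.1] [ 55.8 -29.   40.4]
up 253 [262. 335.] [-53.1  29.1  36.2] [-33.9  35.1  40.2]
up 253 [371. 335.] [-52.9 -34.7  36.4] [-33.9 -28.7  40.2]
plate 23721 [317. 237.] [-43.  -27.1  42.3] [70.3 27.3 45.1]
green 6423 [316. 132.] [ 53.2 -76.2   5.3] [77.8 75.6  8.6]
green 1801 [208. 250.] [-36.9  62.2   5.8] [23.6 76.6  8.4]
green 2014 [425. 249.] [-37.2 -77.    5.6] [ 23.8 -61.1   8.4]
dot 292 [196. 135.] [63.7 62.8  6. ] [73.5 72.7  9. ]
dot 291 [439. 135.] [ 63.7 -73.3   6. ] [ 73.5 -63.2   9. ]
at [ 607.  -213.7   42.4] yaw -82.79 tilt z [ 2.e-04 -1.e-04 -1.e+00] F [-0.4  0.3 -0.8] op 54.2 t 26.68 j6 1.05
shift(tool,mm) [-2.1  -1.44  0.42] turn(tool rv) [ 0.0001 -0.0002  0.0002] ; shift in target axes [-2.11 -1.44  0.42]
```

The plate is now within about 0.4 mm of the bars' centre in the same image. I'll lower it to contact.

>>> play_rows --pt "0.0002 0.0002 0.001 0 0 0" --pt "0 0 0 0 0 0"

```text
t: 26.92
eef_pos: [607.3, -213.9, 41.7]
tcp_rot: [0.0, 0.998, 0.063, 0.0]
contact_force: [-0.0, 0.4, 1.0]
opening: 54.2
```

>>> play_rows --pt "0 0 0.001 0 0 0" --pt "0 0 0 0 0 0"

```text
t: 27.18
eef_pos: [607.6, -214.0, 41.6]
tcp_rot: [0.0, 0.998, 0.063, 0.001]
contact_force: [-1.5, 0.4, 6.7]
opening: 54.6
```

>>> play_rows --pt "0 0 0 0 0 0" --pt "0 0 0 0 0 0" --pt "0 0 0 0 0 0" --pt "0 0 -0.02 0 0 0" --pt "0 0 -0.05 0 0 0" --pt "0 0 -0.06 0 0 0" --pt "0 0 -0.04 0 0 0" --pt "0 0 0 0 0 0" --pt "0 0 0 0 0 0" --fingers 0.65

```text
t: 28.3
eef_pos: [606.9, -213.8, 210.4]
tcp_rot: [-0.0, 0.998, 0.063, -0.0]
contact_force: [0.7, 0.1, -0.4]
opening: 70.5
```

```bash
python3 p.py q1 40.8
```

```text
TCP brd [ 1.79 -1.38] 209.2
low 218 [358. 128.] [ 56.1 -54.2  21.1] [ 67.6 -34.8  24.7]
low 159 [273. 130.] [56.  37.3 20.7] [64.5 56.9 24.8]
low 1034 [277. 185.] [-34.6  35.4  20.8] [32.3 56.  25.5]
low 1019 [356. 184.] [-35.  -54.7  21.1] [ 32.3 -35.1  24.7]
up 682 [272. 145.] [35.8 28.6 37. ] [55.5 64.5 40.6]
up 682 [361. 146.] [ 35.7 -64.3  37.1] [ 55.5 -29.2  40.5]
up 533 [276. 225.] [-53.9  28.1  36.9] [-34.2  63.4  40.7]
up 552 [358. 225.] [-54.  -65.1  37. ] [-34.3 -28.9  40.7]
plate 6541 [317. 182.] [-67.  -27.7  41.5] [69.6 27.  44.7]
green 3753 [318. 161.] [-75.2 -77.1   5.2] [77.6 76.6  8.8]
dot 83 [256. 121.] [63.5 62.2  6. ] [73.5 72.3  9. ]
dot 79 [378. 121.] [ 63.6 -73.5   5.9] [ 73.3 -63.3   9.2]
dot 56 [316. 120.] [ 70.  -30.1   5.5] [70.1 30.1  8.7]
dot 61 [343. 184.] [-40.4 -33.    5.3] [ 29.2 -31.7   8.9]
dot 38 [263. 233.] [-72.4  58.3   6.1] [-56.4  73.2   8.8]
dot 39 [366. 234.] [-72.4 -73.3   5.6] [-65.1 -45.5   9.1]
at [ 606.6 -213.6  209.2] yaw -82.79 tilt z [-1.8e-03  8.0e-04 -1.0e+00] F [ 0.6  0.6 -0.5] op 70.6 t 28.35 j6 1.05
shift(tool,mm) [ -1.51  -1.21 167.24] turn(tool rv) [-0.001   0.0017  0.0001] ; shift in target axes [ -1.79  -1.38 167.24]
```

View pics/q1.png

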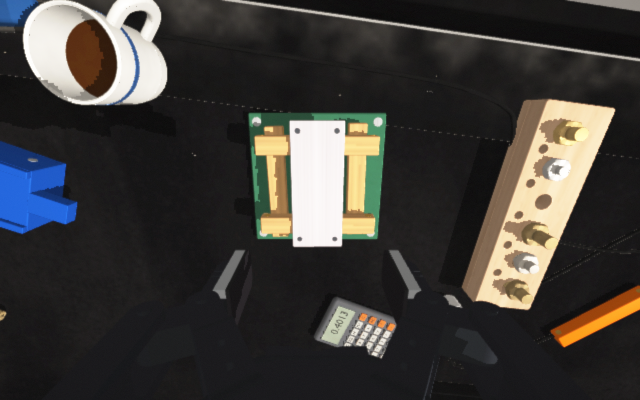

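Run:
```python
from m import *
s=load('q1'); W=cloud(s); z=W[...,2]
c=np.array([604.7,-212.5]);a=np.radians(7.2);A=np.array([[np.cos(a),-np.sin(a)],[np.sin(a),np.cos(a)]])
Bd=W.copy(); Bd[...,:2]=(W[...,:2]-c)@A
roi=(abs(Bd[...,0])<90)&(abs(Bd[...,1])<90)
for nm,lo,hi in (('plate',41.3,46),('up',37,40.9)):
    for i,k,q,P in comps(s,roi&(z>lo)&(z<hi),Bd,200): print(nm,k,np.median(P[:,2]).round(1),rect(P),'slope',np.linalg.lstsq(np.c_[P[:,:2],np.ones(len(P))],P[:,2],rcond=None)[0][:2].round(4))
g=roi&(z>4)&(z<11); B=Bd[g]; print('board',rect(B))
s=snap('scene','fin'); cv2.imwrite('pics/finc.png',cv2.resize(s['image'][130:260,150:450],None,fx=2.6,fy=2.6,interpolation=cv2.INTER_CUBIC))
```

```text
plate 6510 43.1 (array([ 0.9, -0.3]), array([ 56. , 139.5]), 90.0) slope [ 0.0002 -0.0002]
up 671 39.0 (array([45.6, 46.7]), array([36.6, 19.9]), 89.9) slope [0.0009 0.0011]
up 679 39.0 (array([ 45.6, -46.7]), array([36.5, 20. ]), 89.6) slope [0.0051 0.0032]
up 524 39.1 (array([-44.,  46.]), array([20.4, 36.2]), 0.4) slope [-0.0107 -0.0006]
up 539 39.0 (array([-44.2, -47.2]), array([20.1, 36.8]), 0.2) slope [-0.0106  0.0013]
board (array([ 0.8, -0.2]), array([155.2, 153.6]), 90.0)
```

View pics/finc.png

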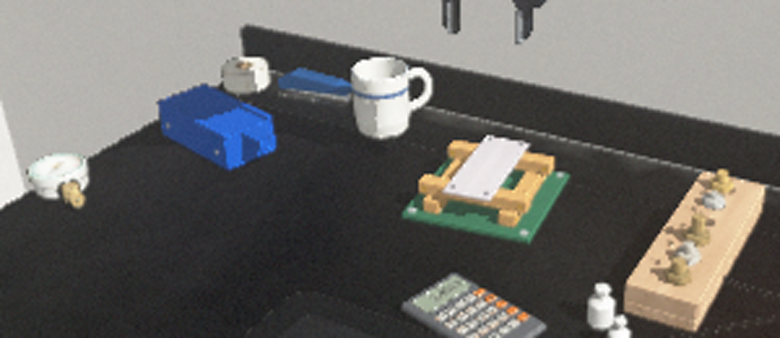

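The plate centre (0.9,-0.3) matches the board centre (0.8,-0.2), square and flat. The mug, label roll and gauge are where they were, so I'll hand in.

```bash
python3 -c "
from h import *
print(workorder.close_job())"
```

```text
the job is handed in; nothing more can be done
None
```

The stand is finished and handed in at about 28.5 s of the 70 s allowed. I laid the two loose wooden bars across the lower bars. Then I pressed the plate at about 8 N and slid it about 88 mm out of the holder. I gripped it by its sides and laid it across the upper bars.

- **Plate:** its centre is within about 0.1 mm of the board's measured centre. It lies flat and square to within about 0.1°.
- **Upper bars:** they sit 44.8 and 44.9 mm from the board's centre, within about 0.5° of square. The nearer bar is about 0.6 mm off centre along its length.
- **Lower bars and bystanders:** the lower bars are still about 45 mm either side of centre. The mug, label roll and gauge look unmoved in the last picture.
- **Forces:** the highest contact force I read was 9.4 N.

**Disagreement:** at the last placing, the arm's own position reading differed by 1 to 2 mm from what the wrist camera showed. I went by the camera, comparing plate and bars in the same picture.

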